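# Swap packs in the locked charging drawer

### The job

Swap the packs in the class's battery charger: with the pin key from its stand, hold the recessed red release button down while you push the orange drawer out, all the way. Lay the charged green packs flat, side by side, in the red tray and every blue pack flat in a drawer pocket of its own with its brass contact end to the back of the charger, then push the drawer fully home so that it locks again. The key must end up standing in its stand, and the other things on the bench stay where they are.

Things in the scene. Friction and masses are not known exactly. Their poses are not given: they have to be found in the camera images.
- dock: charger housing, a grey and black box standing fixed on the bench, 225 mm deep, 290 mm wide, 86 mm high. Origin on the bench under the middle of its front edge; its x axis points from the front to the back, z up. Its front looks roughly towards the robot. An orange drawer ledge sticks out 42 mm in front of it; the drawer slides straight out along the housing's -x.
- drawer (a joint): drawer travel in m: 0 shut, 0.145 fully out (end stop). Shut, it is latched (2 mm of play). It runs at about 1.5 N and stays where it is left. Pushed shut, it presses the sloped latch tongue down by itself over the last 25 mm (6 to 10 N) and the latch springs in at the very end.
- release_well (a point): centre of the mouth of the release well, a vertical 19 mm round hole in the aluminium middle of the orange ledge at the front of the drawer; moves with the drawer; axes as the housing. The ledge's top is level with this point, 58 mm above the bench; its upright front face is 20 mm in front (-x), 252 mm wide, 10 to 58 mm above the bench: push there to shut. The red button's top lies 24 mm below the mouth.
- release (a joint): how far the release button is pressed, in m: 0 up, 0.007 at its stop; spring 2.4 N at first, 6.6 N at the stop. Past about 0.0055 the latch tongue is clear and the drawer can be pushed out by the pin bearing on the wall of the well; keep the button down until the tongue has passed the housing's lip (20 mm of travel). It springs up when let go.
- bay0 (a point): charging pocket 0 (0 to 3 from -y to +y, 60 mm apart) in the drawer's black insert: where a pack's centre lies when it rests mid-pocket, 15 mm above the pocket floor. Pocket 94 mm long (x) by 42 mm, 8 mm deep; insert top 22 mm above the bench. x points to the back of the charger (brass pads). Drawer shut: hidden in the housing; fully out: 68 mm in front of it.
- bay1 (a point): charging pocket 1 (0 to 3 from -y to +y, 60 mm apart) in the drawer's black insert: where a pack's centre lies when it rests mid-pocket, 15 mm above the pocket floor. Pocket 94 mm long (x) by 42 mm, 8 mm deep; insert top 22 mm above the bench. x points to the back of the charger (brass pads). Drawer shut: hidden in the housing; fully out: 68 mm in front of it.
- bay2 (a point): charging pocket 2 (0 to 3 from -y to +y, 60 mm apart) in the drawer's black insert: where a pack's centre lies when it rests mid-pocket, 15 mm above the pocket floor. Pocket 94 mm long (x) by 42 mm, 8 mm deep; insert top 22 mm above the bench. x points to the back of the charger (brass pads). Drawer shut: hidden in the housing; fully out: 68 mm in front of it.
- bay3 (a point): charging pocket 3 (0 to 3 from -y to +y, 60 mm apart) in the drawer's black insert: where a pack's centre lies when it rests mid-pocket, 15 mm above the pocket floor. Pocket 94 mm long (x) by 42 mm, 8 mm deep; insert top 22 mm above the bench. x points to the back of the charger (brass pads). Drawer shut: hidden in the housing; fully out: 68 mm in front of it.
- key_grip (a point): centre of the red square handle of the pin key (handle 22 x 22 mm, 74 mm tall, faces square to this point's x and y); z runs up along the key. The key is 126 mm long, 90 g: below the handle a steel collar 32 mm across and 6 mm thick, then a pin 9 mm across and 46 mm long; the tip is 89 mm below this point. It starts upright in its stand.
- key_tip (a point): lower end of the pin of the key
- stand_mouth (a point): centre of the mouth of the key stand, a fixed grey block 60 x 60 x 50 mm with a 19 mm through-hole, mouth 50 mm above the bench. The collar of the key rests on the block's top, so the tip is then 46 mm below this point; the pin is loose in the hole.
- blue0_center (a point): centre of a blue battery pack (to be charged), lying flat on the bench at the start, 84 mm long (x), 34 mm wide (y), 30 mm tall, 140 g; its brass contact end is at +x. None when this pack is absent.
- blue1_center (a point): centre of a blue battery pack (to be charged), lying flat on the bench at the start, 84 mm long (x), 34 mm wide (y), 30 mm tall, 140 g; its brass contact end is at +x. None when this pack is absent.
- blue2_center (a point): centre of a blue battery pack (to be charged), lying flat on the bench at the start, 84 mm long (x), 34 mm wide (y), 30 mm tall, 140 g; its brass contact end is at +x. None when this pack is absent.
- green0_center (a point): centre of a green battery pack (charged), lying in a pocket of the shut drawer at the start, 84 mm long (x), 34 mm wide (y), 30 mm tall, 140 g; its brass contact end is at +x. None when this pack is absent.
- green1_center (a point): centre of a green battery pack (charged), lying in a pocket of the shut drawer at the start, 84 mm long (x), 34 mm wide (y), 30 mm tall, 140 g; its brass contact end is at +x. None when this pack is absent.
- green2_center (a point): centre of a green battery pack (charged), lying in a pocket of the shut drawer at the start, 84 mm long (x), 34 mm wide (y), 30 mm tall, 140 g; its brass contact end is at +x. None when this pack is absent.
- ready_tray: red open tray for charged packs, fixed on the bench: 118 mm (x) by 178 mm (y) outside, 28 mm high, walls and floor 4 mm, so two packs fit side by side along x, e.g. 40 mm either side of its middle in y; origin at the centre of its underside
- robot_head: bystander, not needed: orange 3D-printed robot head, a 66 x 70 x 46 mm block with two round sensor eyes; origin at the centre of its underside
- toy_robot: bystander, not needed: small white printed robot figure, 66 mm wide, 91 mm tall; origin at the centre of its underside
- green_bracket: bystander, not needed: green printed U bracket, 70 x 24 x 28 mm; origin at the centre of its underside
- yellow_bracket: bystander, not needed: yellow printed L bracket, 60 x 30 x 34 mm; origin at the centre of its underside
- screwdriver: bystander, not needed: screwdriver with yellow handle, about 170 mm long; origin at the centre of its underside
- servo: bystander, not needed: black servo motor, 46 x 23 x 35 mm, lying on top of the charger; origin at the centre of its underside

How it is judged (in metres and radians):
On the way, in this order (a step that is already met when the one before it is completed fails the run):
1. the key's pin is down in the well holding the button pressed, and the drawer is starting to move out (value of joint each of release, drawer above 0.004 m and horizontal distance between key_tip and release_well below 0.01 m and z of key_tip in the frame of release_well below -0.022 m), for 0.02 s.
2. the drawer is all the way out (value of joint drawer above 0.13 m), for 0.2 s.
3. every green pack lies in the tray and every blue pack in a pocket of its own, contacts to the back, drawer still out ((distance between blue0_center and bay0 below 0.01 m or distance between blue0_center and bay1 below 0.01 m or distance between blue0_center and bay2 below 0.01 m or distance between blue0_center and bay3 below 0.01 m) and x of release_well in the frame of blue0_center below -0.07 m and angle between each of blue0_center, blue1_center, blue2_center, green0_center, green1_center, green2_center's own z axis and vertical below 0.1 rad and (distance between blue1_center and bay0 below 0.01 m or distance between blue1_center and bay1 below 0.01 m or distance between blue1_center and bay2 below 0.01 m or distance between blue1_center and bay3 below 0.01 m) and x of release_well in the frame of blue1_center below -0.07 m and (distance between blue2_center and bay0 below 0.01 m or distance between blue2_center and bay1 below 0.01 m or distance between blue2_center and bay2 below 0.01 m or distance between blue2_center and bay3 below 0.01 m) and x of release_well in the frame of blue2_center below -0.07 m and x of green0_center in the frame of ready_tray between -0.055 and 0.055 m and y of green0_center in the frame of ready_tray between -0.085 and 0.085 m and z of each of green0_center, green1_center, green2_center in the frame of ready_tray below 0.028 m and x of green1_center in the frame of ready_tray between -0.055 and 0.055 m and y of green1_center in the frame of ready_tray between -0.085 and 0.085 m and x of green2_center in the frame of ready_tray between -0.055 and 0.055 m and y of green2_center in the frame of ready_tray between -0.085 and 0.085 m and value of joint drawer above 0.05 m), for 0.2 s.
4. the drawer is shut and locked (value of joint drawer below 0.004 m and value of joint release below 0.002 m), for 0.2 s.
At the end, for the whole second after the job is handed in: Blue packs flat in a pocket each (centre within 10 mm, tilt < 0.1 rad, brass end to the back), green packs flat on the tray floor; drawer within 4 mm of shut, button up within 2 mm (locked); key in its stand, pin over 41 mm down, within 0.15 rad of upright; no bystander shifted over 50 mm (all of step 4 and (distance between blue0_center and bay0 below 0.01 m or distance between blue0_center and bay1 below 0.01 m or distance between blue0_center and bay2 below 0.01 m or distance between blue0_center and bay3 below 0.01 m) and x of release_well in the frame of blue0_center below -0.07 m and angle between each of blue0_center, blue1_center, blue2_center, green0_center, green1_center, green2_center's own z axis and vertical below 0.1 rad and (distance between blue1_center and bay0 below 0.01 m or distance between blue1_center and bay1 below 0.01 m or distance between blue1_center and bay2 below 0.01 m or distance between blue1_center and bay3 below 0.01 m) and x of release_well in the frame of blue1_center below -0.07 m and (distance between blue2_center and bay0 below 0.01 m or distance between blue2_center and bay1 below 0.01 m or distance between blue2_center and bay2 below 0.01 m or distance between blue2_center and bay3 below 0.01 m) and x of release_well in the frame of blue2_center below -0.07 m and x of green0_center in the frame of ready_tray between -0.055 and 0.055 m and y of green0_center in the frame of ready_tray between -0.085 and 0.085 m and z of each of green0_center, green1_center, green2_center in the frame of ready_tray below 0.028 m and x of green1_center in the frame of ready_tray between -0.055 and 0.055 m and y of green1_center in the frame of ready_tray between -0.085 and 0.085 m and x of green2_center in the frame of ready_tray between -0.055 and 0.055 m and y of green2_center in the frame of ready_tray between -0.085 and 0.085 m and distance between key_tip and stand_mouth below 0.051 m and z of key_tip in the frame of stand_mouth below -0.041 m and angle between key_grip's own z axis and vertical below 0.15 rad); the robot touches nothing.
It fails at once if a bystander is shifted by more than 50 mm (distance of any of robot_head, toy_robot, green_bracket, yellow_bracket, screwdriver, servo from where it was at the start of the episode above 0.05 m).
Of blue0, blue1, blue2 only 2 to 3 are there at a start; the rules pass over those that are not, and their reading is None.
Of green0, green1, green2 only 1 to 2 are there at a start; the rules pass over those that are not, and their reading is None.
At some moment in a run one of blue0, blue1, blue2 may be knocked a few centimetres aside while the robot is not near it.
It also fails if it takes over 210 s, if anything falls off the work surface, if the arm or the gripper's body presses on something with over 40 N, if the wrist force passes 120 N, or if a joint passes its speed limit or range.

### The arm

A 6-joint arm with a two-finger parallel gripper is mounted at the origin on the work surface. World frame = base frame: x ahead of the robot, y to its left, z up, the work surface at z = 0. Lengths are in mm, angles in rad, forces in N, time in s.
With the tool pointing down it reaches from about 300 to 775 mm from the base axis. Payload 14.6 kg.
Tool frame: the origin (TCP) lies between the finger pads; the fingertips stand bot.tip_reach ahead of it and the grasp point (between the pads) lies 5 mm behind it (bot.tip_reach is the distance from the TCP to the fingertips, in mm); z points along the fingers, y is the direction in which the jaws open and shut (so a half turn about z gives the same grasp; the last joint's range is limited). The gripper opens to 85 mm and grips with 20 to 120 N. Pads are 22 mm wide; open, the fingers measure 114 mm over their backs; the gripper's body (76 mm by 85 mm) begins 54 mm behind the grasp point. The pads swing forward as they close: fully open they stand 13 mm farther back than shut.
Start: joints at [1.188, 0.3, 1.521, -0, 1.321, -0.067], TCP at [170.815, 522.792, 245.281] pointing down, gripper open.
Joint ranges: [-3.03, 3.03], [-0.79, 2.21], [0.23, 2.52], [-1.04, 4.18], [0, 3.07], [-2.55, 2.55]. Speed limits (rad/s): [2.22, 2.22, 2.57, 3.14, 3.14, 3.14].

### API

Orientations are given as [roll, pitch, yaw] about the fixed x, y, z axes, in that order (R = Rz(yaw) Ry(pitch) Rx(roll)).
In Python, from rig import bot gives the robot as it stands.
- The arm moves only by the tool jog_arm, never from a script. Its argument "targets" is a list of rows, each an object of numbers: "fingers": the opening, from -1 (shut) to 1 (fully open); "x", "y", "z": the shift along the world's x, y, z in units of 40 mm (1.0 is 40 mm); "wx", "wy", "wz": the turn, a rotation vector about the world's x, y, z in units of 6 degrees (1.0 is 6 degrees). In form: [{"fingers": .., "x": .., "y": .., "z": .., "wx": .., "wy": .., "wz": ..}, ...]. A call has 1 to 20 rows; each row is the pose to reach, as a shift and turn from the pose commanded when the call began; what a row does not reach only later rows make up. A row lasts 1/10 s, in which the tool goes at most 50 mm and 8.59 degrees, less where a joint would pass 70% of its speed; a pose out of reach is approached as far as the arm can. A call with a gripper value outside its range is refused whole. The fingers move at their own pace and stop on an object; the grip force is fixed at half the most. Time passes only in rows, so rows that repeat a pose let the fingers close. It gives the time, the measured TCP pose, the force and the opening at its end, in the units of the state.
- bot.observe(): the state, without advancing time (a new reading comes with each control period).
- bot.snapshot(name): name is "scene" or "side" or "wrist"; returns (picture, depth): 384x512x3 uint8, blue, green, red; 384x512 float32, mm along the optical axis (not along the pixel's ray), 0 where there is no reading.
- bot.calibration(name): a dict with "fx", "fy", "cx", "cy" (pixels), "D" ([k1, k2, p1, p2, k3] as OpenCV has them; the pictures are not rectified), "R" (3x3) and "t" (3): a world point X has camera coordinates R X + t; the wrist camera has in their place "tool_from_camera" (4x4, takes a point from camera to tool coordinates, whose origin is the TCP and whose axes are the flange's). Camera axes: x right, y down, z forward; pixel columns grow to the right and rows downward; lengths in mm; the calibration is good to about 2 mm. A picture is of the moment at which its call begins: read the wrist's pose just before it. calibration takes no time and is no camera call.
- bot.finish_job(): hands the job in, once; it reports no verdict.
The state is a dict: "time": time; "qpos": joint angles; "joint_vel": joint speeds; "effort": joint torques, N m; "tcp_pos": TCP position; "eef_rot": TCP orientation; "wrist_force": force on the tool from outside, world axes, zero at the start; "ft_torque": the same for the moment, N m; "width": opening from 0.0 (shut) to 1.0 (fully open).
Only numpy, scipy, OpenCV 4.12 (cv2) and the standard library are available. Lean on these libraries where they do the work, as an engineer would, in place of code of your own. Each camera call takes 0.05 s, during which the arm holds its last target.

## Working session

There is one attempt and no reset: what is moved stays moved. The work goes in short steps, Python scripts to look and compute and a tool call to move; the robot and the scene stay as the last step left them, time stands still between calls to the robot, and variables do not carry over. Pictures are saved under pics/ and viewed, and the job is handed in when it is done.

Besides the shell and the picture viewer there is one more tool, called after ">>>" as name(argument=value, ...) on one line, values as JSON. jog_arm: Moves the arm, as the interface text tells. Its arguments: {"type":"object","properties":{"targets":{"type":"array"}},"required":["targets"]}

```bash
ls; mkdir -p pics; python3 - <<'E'
from rig import bot
import cv2
print(bot.observe(), bot.tip_reach)
for n in ["scene","side","wrist"]:
    p,d=bot.snapshot(n); cv2.imwrite(f"pics/{n}0.png",p)
    import numpy as np; np.save(f"pics/{n}0.npy",d)
    print(n,bot.calibration(n))
E
```

```text
pics
{'time': 0.0, 'qpos': array([ 1.18839292e+00,  3.00437469e-01,  1.52161711e+00, -2.82939881e-05,
        1.32069826e+00, -6.66003567e-02]), 'joint_vel': array([ 0.00024813,  0.00102541,  0.00091253, -0.00067425,  0.00130142,
       -0.00254817]), 'effort': array([ 3.05409398e-03, -5.43496764e+01, -3.61790764e+01,  2.67314942e-05,
        4.02984049e-03,  4.86561942e-05]), 'tcp_pos': array([170.74133065, 522.58269545, 244.72451223]), 'eef_rot': array([-3.14043321e+00, -4.98670238e-05,  2.82579660e+00]), 'wrist_force': array([0.53345485, 0.55695302, 0.65706092]), 'ft_torque': array([-0.06829629, -0.00391512, -0.00068353]), 'width': 1.0012130795014376} 14.0
scene {'fx': 358.6197064674229, 'fy': 358.6197064674229, 'cx': 253.7342147455579, 'cy': 189.6710700929619, 'D': array([-0.04736656,  0.        ,  0.        ,  0.        ,  0.        ]), 'R': array([[-0.42727077,  0.90398528, -0.01582117],
       [ 0.65901236,  0.29940819, -0.68996916],
       [-0.61898498, -0.30523   , -0.72366584]]), 't': array([ 235.45104561, -270.92478028, 1499.89820728])}
side {'fx': 414.6393157358479, 'fy':
[... 210 characters left out ...]
-0.27290027, -0.72724213, -0.62979705],
       [ 0.20138583,  0.59695796, -0.77658544]]), 't': array([-494.52779984,  188.63137889, 1431.03537997])}
wrist {'fx': 320.65674728425955, 'fy': 320.65674728425955, 'cx': 255.08275519313645, 'cy': 191.76735560589955, 'D': array([-0.05454104,  0.        ,  0.        ,  0.        ,  0.        ]), 'tool_from_camera': array([[-3.08650376e-04, -9.62522689e-01, -2.71200992e-01,
         6.89637522e+01],
       [ 9.99999801e-01, -4.46330311e-04,  4.45989282e-04,
        -3.38792690e-01],
       [-5.50320026e-04, -2.71200801e-01,  9.62522635e-01,
        -1.28409152e+02],
       [ 0.00000000e+00,  0.00000000e+00,  0.00000000e+00,
         1.00000000e+00]])}
```

View pics/scene0.png

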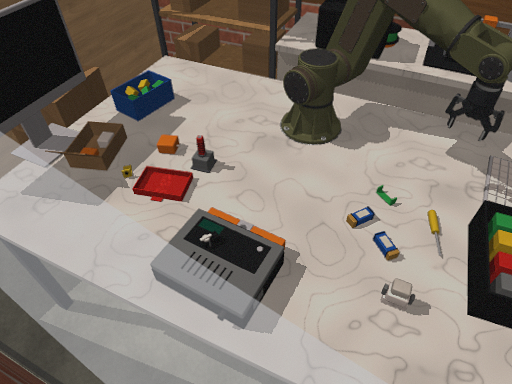

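View pics/side0.png

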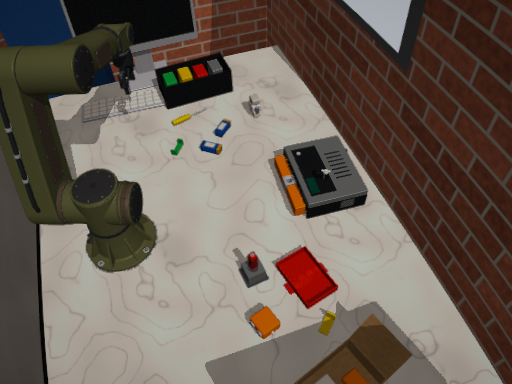

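View pics/wrist0.png

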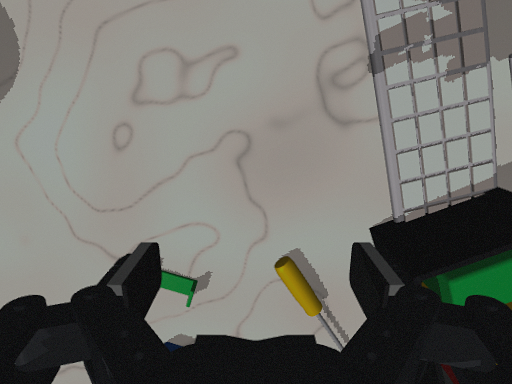

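Scene view: the charger is around (220,262) with its ledge at about (245,227). The key and stand are at (202,152), the tray at (163,184), and two blue packs at (361,217) and (386,245). Next I'll compute positions from depth.

```bash
cat > h.py <<'E'
import numpy as np, cv2
from scipy.spatial.transform import Rotation as Rt
from rig import bot
def K(c): return np.array([[c['fx'],0,c['cx']],[0,c['fy'],c['cy']],[0,0,1.]])
def pose():
    o=bot.observe(); return np.array(o['tcp_pos']),Rt.from_euler('xyz',o['eef_rot']).as_matrix(),o
def cam(name):
    """returns picture, depth, R,t (world->cam), K, D"""
    c=bot.calibration(name)
    p,R,o=pose()
    pic,d=bot.snapshot(name)
    if name=='wrist':
        T=np.eye(4);T[:3,:3]=R;T[:3,3]=p
        M=np.linalg.inv(T@c['tool_from_camera']); Rc,tc=M[:3,:3],M[:3,3]
    else: Rc,tc=np.array(c['R']),np.array(c['t'])
    return dict(pic=pic,d=d,R=Rc,t=tc,K=K(c),D=np.array(c['D']),name=name)
def cloud(v):
    H,W=v['d'].shape
    uu,vv=np.meshgrid(np.arange(W),np.arange(H))
    n=cv2.undistortPoints(np.stack([uu,vv],-1).reshape(-1,1,2).astype(float),v['K'],v['D']).reshape(H,W,2)
    P=np.dstack([n,np.ones((H,W))])*v['d'][...,None]
    X=(P-v['t'])@v['R']
    X[v['d']<=0]=np.nan
    return X
def onplane(v,px,z):
    n=cv2.undistortPoints(np.array(px,float).reshape(-1,1,2),v['K'],v['D']).reshape(-1,2)
    r=np.c_[n,np.ones(len(n))]@v['R']; c=-v['R'].T@v['t']
    return c+r*((z-c[2])/r[:,2])[:,None]
def proj(v,X):
    return cv2.projectPoints(np.array(X,float).reshape(-1,1,3),cv2.Rodrigues(v['R'])[0],v['t'],v['K'],v['D'])[0].reshape(-1,2)
def mask(v,col):
    h=cv2.cvtColor(v['pic'],cv2.COLOR_BGR2HSV); H,S,V=[h[...,i].astype(int) for i in range(3)]
    if col=='red': return (((H<5)|(H>174))&(S>150)&(V>50))
    if col=='orange': return ((H>=6)&(H<17)&(S>170)&(V>100))
    if col=='blue': return ((H>100)&(H<125)&(S>120)&(V>40))
    if col=='green': return ((H>50)&(H<80)&(S>120)&(V>40))
    if col=='yellow': return ((H>=19)&(H<34)&(S>120)&(V>80))
def blobs(v,col,minA=15):
    X=cloud(v);m=mask(v,col).astype(np.uint8)
    n,l,s,c=cv2.connectedComponentsWithStats(m)
    out=[]
    for i in range(1,n):
        if s[i,4]>=minA:
            P=X[(l==i)]; P=P[~np.isnan(P[:,0])]
            if len(P): out.append((s[i,4],c[i].round(0),np.median(P,0).round(0),np.percentile(P,2,0).round(0),np.percentile(P,98,0).round(0)))
    return out
E
python3 - <<'E'
from h import *
for n in ['scene','side']:
    v=cam(n)
    for c in ['red','orange','blue','green']:
        print(n,c)
        for b in blobs(v,c,30): print('  ',b[0],*[x.tolist() for x in b[1:]])
E
```

```text
scene red
   86 [200.0, 145.0] [404.0, -277.0, 102.0] [393.0, -286.0, 60.0] [409.0, -270.0, 131.0]
   1501 [163.0, 184.0] [549.0, -354.0, 6.0] [482.0, -443.0, 1.0] [621.0, -260.0, 29.0]
   459 [500.0, 265.0] [500.0, 687.0, 103.0] [466.0, 676.0, 43.0] [512.0, 710.0, 113.0]
scene orange
   134 [490.0, 20.0] [-830.0, 603.0, 247.0] [-878.0, 573.0, 222.0] [-814.0, 629.0, 254.0]
   290 [167.0, 144.0] [392.0, -447.0, 44.0] [347.0, -481.0, 6.0] [409.0, -417.0, 50.0]
   92 [89.0, 151.0] [539.0, -704.0, 33.0] [493.0, -741.0, 2.0] [557.0, -678.0, 37.0]
   185 [223.0, 216.0] [624.0, -67.0, 58.0] [612.0, -117.0, 56.0] [635.0, -19.0, 62.0]
   223 [268.0, 236.0] [635.0, 86.0, 58.0] [622.0, 34.0, 55.0] [647.0, 134.0, 61.0]
scene blue
   1622 [143.0, 96.0] [184.0, -687.0, 65.0] [34.0, -824.0, 7.0] [271.0, -646.0, 101.0]
   145 [363.0, 217.0] [423.0, 322.0, 28.0] [385.0, 288.0, 7.0] [446.0, 345.0, 33.0]
   173 [382.0, 243.0] [501.0, 394.0, 29.0] [462.0, 370.0, 9.0] [524.0, 429.0, 33.0]
scene green
   72 [392.0, 37.0] [-807.0, 173.0, 87.0] [-840.0, 153.0, 66.0] [-787.0, 192.0, 110.0]
   43 [157.0, 83.0
[... 877 characters left out ...]
21.0] [371.0, -461.0, 44.0] [338.0, -494.0, 19.0] [405.0, -423.0, 49.0]
   222 [354.0, 378.0] [547.0, -698.0, 33.0] [518.0, -721.0, 29.0] [569.0, -678.0, 38.0]
side blue
   2913 [33.0, 22.0] [-250.0, 1302.0, 240.0] [-409.0, 1290.0, 108.0] [-92.0, 1314.0, 376.0]
   135 [100.0, 78.0] [-13.0, 1302.0, -191.0] [-62.0, 1290.0, -236.0] [20.0, 1314.0, -145.0]
   98 [222.0, 130.0] [481.0, 385.0, 22.0] [456.0, 367.0, 2.0] [521.0, 427.0, 34.0]
   102 [208.0, 148.0] [402.0, 303.0, 24.0] [378.0, 280.0, 3.0] [439.0, 338.0, 35.0]
side green
   165 [169.0, 79.0] [340.0, 707.0, 108.0] [316.0, 668.0, 80.0] [366.0, 787.0, 115.0]
   85 [177.0, 147.0] [288.0, 369.0, 9.0] [259.0, 333.0, -0.0] [310.0, 399.0, 27.0]
```

>>> jog_arm(targets=[{"x": 6.2,"y": -8},{"x": 6.2,"y": -8},{"x": 6.2,"y": -8},{"x": 6.2,"y": -8},{"x": 6.2,"y": -8},{"x": 6.2,"y": -8},{"x": 6.2,"y": -8},{"x": 6.2,"y": -8},{"x": 6.2,"y": -20},{"x": 6.2,"y": -20},{"x": 6.2,"y": -20},{"x": 6.2,"y": -20},{"x": 6.2,"y": -20},{"x": 6.2,"y": -20},{"x": 6.2,"y": -20},{"x": 6.2,"y": -20},{"x": 6.2,"y": -20},{"x": 6.2,"y": -20},{"x": 6.2,"y": -20},{"x": 6.2,"y": -20}])

```text
validation failed for argument at $.ta...
```

```bash
python3 - <<'E'
from h import *
v=cam('wrist'); cv2.imwrite('pics/w1.png',v['pic']); print(pose()[:1],bot.observe()['eef_rot'],bot.observe()['qpos'])
for b in blobs(v,'red',60): print('  ',b[0],*[x.tolist() for x in b[1:]])
E
```

```text
(array([170.79890532, 522.73650756, 245.09194755]),) [-3.14123031e+00 -3.37717120e-05  2.82579287e+00] [ 1.18838461e+00  3.00102304e-01  1.52118333e+00  9.88586120e-06
  1.32067081e+00 -6.66143882e-02]
   70 [450.0, 374.0] [494.0, 677.0, 62.0] [481.0, 676.0, 40.0] [504.0, 678.0, 78.0]
```

View pics/w1.png

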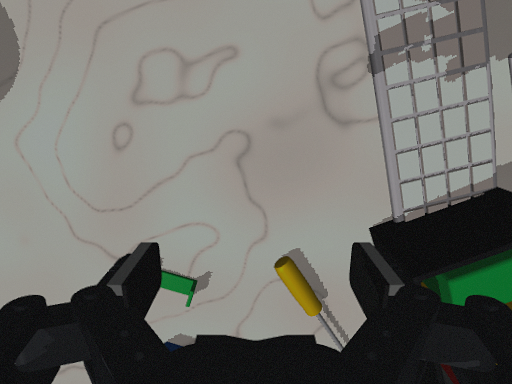

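The call was refused, most likely because every row needs all the fields.

>>> jog_arm(targets=[{"fingers": 1,"x": 6.2,"y": -8,"z": 0,"wx": 0,"wy": 0,"wz": 0},{"fingers": 1,"x": 6.2,"y": -8,"z": 0,"wx": 0,"wy": 0,"wz": 0},{"fingers": 1,"x": 6.2,"y": -8,"z": 0,"wx": 0,"wy": 0,"wz": 0},{"fingers": 1,"x": 6.2,"y": -8,"z": 0,"wx": 0,"wy": 0,"wz": 0},{"fingers": 1,"x": 6.2,"y": -8,"z": 0,"wx": 0,"wy": 0,"wz": 0},{"fingers": 1,"x": 6.2,"y": -8,"z": 0,"wx": 0,"wy": 0,"wz": 0},{"fingers": 1,"x": 6.2,"y": -8,"z": 0,"wx": 0,"wy": 0,"wz": 0},{"fingers": 1,"x": 6.2,"y": -8,"z": 0,"wx": 0,"wy": 0,"wz": 0},{"fingers": 1,"x": 6.2,"y": -20,"z": 0,"wx": 0,"wy": 0,"wz": 0},{"fingers": 1,"x": 6.2,"y": -20,"z": 0,"wx": 0,"wy": 0,"wz": 0},{"fingers": 1,"x": 6.2,"y": -20,"z": 0,"wx": 0,"wy": 0,"wz": 0},{"fingers": 1,"x": 6.2,"y": -20,"z": 0,"wx": 0,"wy": 0,"wz": 0},{"fingers": 1,"x": 6.2,"y": -20,"z": 0,"wx": 0,"wy": 0,"wz": 0},{"fingers": 1,"x": 6.2,"y": -20,"z": 0,"wx": 0,"wy": 0,"wz": 0},{"fingers": 1,"x": 6.2,"y": -20,"z": 0,"wx": 0,"wy": 0,"wz": 0},{"fingers": 1,"x": 6.2,"y": -20,"z": 0,"wx": 0,"wy": 0,"wz": 0},{"fingers": 1,"x": 6.2,"y": -20,"z": 0,"wx": 0,"wy": 0,"wz": 0},{"fingers": 1,"x": 6.2,"y": -20,"z": 0,"wx": 0,"wy": 0,"wz": 0},{"fingers": 1,"x": 6.2,"y": -20,"z": 0,"wx": 0,"wy": 0,"wz": 0}])

```text
time: 2.2
tcp_pos: [418.2, -280.5, 244.8]
eef_rot: [-3.141, -0.001, 2.822]
wrist_force: [0.9, -0.2, -0.6]
width: 0.999
```

```bash
python3 - <<'E'
from h import *
v=cam('wrist'); cv2.imwrite('pics/w2.png',v['pic']); print(pose()[:1],bot.observe()['eef_rot'],bot.observe()['qpos'])
for b in blobs(v,'red',60): print('  ',b[0],*[x.tolist() for x in b[1:]])
E
```

```text
(array([ 418.35116258, -278.61976149,  244.78700919]),) [ 3.14135699e+00 -8.03250731e-04  2.82304143e+00] [-6.60395751e-01  1.95151468e-01  1.65274446e+00 -4.91056787e-05
  1.29453250e+00 -1.91262735e+00]
   542 [243.0, 162.0] [391.0, -281.0, 129.0] [382.0, -295.0, 115.0] [406.0, -272.0, 131.0]
   13007 [234.0, 276.0] [550.0, -353.0, 4.0] [477.0, -442.0, 2.0] [613.0, -267.0, 28.0]
```

View pics/w2.png

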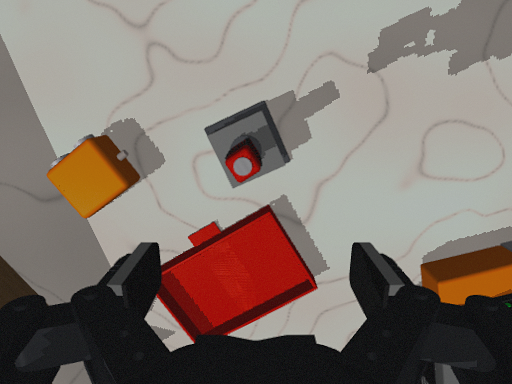

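The wrist view shows the key top at about (243,165), the stand at (248,145) and the whole tray around (235,275). I'll fit rectangles to these in world coordinates.

```bash
cat >> h.py <<'E'
def rect(P):
    r=cv2.minAreaRect(np.array(P,np.float32)[:,:2]); b=cv2.boxPoints(r)
    e=b[1]-b[0]; f=b[2]-b[1]
    return np.round(r[0],1),(round(float(np.linalg.norm(e)),1),round(float(np.degrees(np.arctan2(e[1],e[0]))),1)),(round(float(np.linalg.norm(f)),1),round(float(np.degrees(np.arctan2(f[1],f[0]))),1))
def sel(X,lo,hi,m=None):
    k=np.all((X>np.array(lo))&(X<np.array(hi)),-1)
    if m is not None:k&=m
    return X[k]
E
python3 - <<'E'
from h import *
v=cam('wrist');X=cloud(v)
P=sel(X,[370,-310,122],[420,-250,140]);print('keytop',rect(P),np.median(P[:,2]),len(P))
for z0,z1 in ((60,75),(75,90),(90,105),(105,120)):
    Q=sel(X,[350,-330,z0],[450,-230,z1],mask(v,'red'));print(z0,Q.mean(0) if len(Q) else 0,len(Q))
P=sel(X,[340,-340,44],[460,-220,54]);print('stand',rect(P),np.median(P[:,2]),len(P))
P=sel(X,[340,-340,54],[460,-220,60]);print('collar',rect(P),np.median(P[:,2]),len(P))
m=mask(v,'red')
P=sel(X,[460,-470,24],[640,-240,32],m);print('trayrim',rect(P),np.median(P[:,2]),len(P))
P=sel(X,[460,-470,0],[640,-240,8],m);print('trayfloor',rect(P),np.median(P[:,2]),len(P))
E
```

```text
Traceback (most recent call last):
  File "h.py", line 48, in rect
    r=cv2.minAreaRect(np.array(P,np.float32)[:,:2]); b=cv2.boxPoints(r)
cv2.error: OpenCV(4.12.0) /io/opencv/modules/imgproc/src/convhull.cpp:143: error: (-215:Assertion failed) total >= 0 && (depth == CV_32F || depth == CV_32S) in function 'convexHull'
```

```bash
sed -i 's/\[:,:2\]); b=/[:,:2].copy()); b=/' h.py
python3 - <<'E'
from h import *
v=cam('wrist');X=cloud(v)
print(sel(X,[370,-310,100],[420,-250,150]).shape)
P=sel(X,[370,-310,122],[420,-250,140]);print('keytop',rect(P),np.median(P[:,2]),len(P))
for z0,z1 in ((60,75),(75,90),(90,105),(105,120)):
    Q=sel(X,[350,-330,z0],[450,-230,z1],mask(v,'red'));print(z0,Q.mean(0) if len(Q) else 0,len(Q))
P=sel(X,[340,-340,44],[460,-220,54]);print('stand',rect(P),np.median(P[:,2]),len(P))
P=sel(X,[340,-340,54],[460,-220,60]);print('collar',rect(P),np.median(P[:,2]),len(P))
m=mask(v,'red')
P=sel(X,[460,-470,24],[640,-240,32],m);print('trayrim',rect(P),np.median(P[:,2]),len(P))
P=sel(X,[460,-470,0],[640,-240,8],m);print('trayfloor',rect(P),np.median(P[:,2]),len(P))
E
```

```text
(939, 3)
keytop (array([ 394.5, -283. ]), (22.1, -74.2), (22.1, 15.8)) 129.72195081063938 788
60 [ 383.2127499  -283.82587859   71.44362226] 1
75 0 0
90 0 0
105 [ 386.83508971 -280.210443    116.80097657] 26
stand (array([ 394.7, -282. ]), (60.1, -83.9), (60.3, 6.1)) 49.79861142463521 2206
collar (array([ 387.8, -279. ]), (16.3, -29.4), (31.6, 60.6)) 55.7100841990396 183
trayrim (array([ 548.5, -354.3]), (177.9, -77.1), (118.5, 12.9)) 27.48834018064352 1433
trayfloor (array([ 546.9, -356.2]), (193.6, -85.9), (148.7, 4.1)) 3.9194221413346724 9706
```

```bash
python3 - <<'E'
from h import *
print(pose()[0],bot.observe()['eef_rot'])
E
```

```text
[ 418.74609803 -276.7305246   245.12189234] [ 3.14128488e+00 -4.06199536e-04  2.82572235e+00]
```

>>> jog_arm(targets=[{"fingers": 0.2,"x": -0.6,"y": -0.15,"z": 0,"wx": 0,"wy": 0,"wz": -9.35},{"fingers": 0.2,"x": -0.6,"y": -0.15,"z": 0,"wx": 0,"wy": 0,"wz": -9.35},{"fingers": 0.2,"x": -0.6,"y": -0.15,"z": 0,"wx": 0,"wy": 0,"wz": -9.35},{"fingers": 0.2,"x": -0.6,"y": -0.15,"z": 0,"wx": 0,"wy": 0,"wz": -9.35},{"fingers": 0.2,"x": -0.6,"y": -0.15,"z": 0,"wx": 0,"wy": 0,"wz": -9.35},{"fingers": 0.2,"x": -0.6,"y": -0.15,"z": 0,"wx": 0,"wy": 0,"wz": -9.35},{"fingers": 0.2,"x": -0.6,"y": -0.15,"z": 0,"wx": 0,"wy": 0,"wz": -9.35},{"fingers": 0.2,"x": -0.6,"y": -0.15,"z": 0,"wx": 0,"wy": 0,"wz": -9.35},{"fingers": 0.2,"x": -0.6,"y": -0.15,"z": 0,"wx": 0,"wy": 0,"wz": -9.35},{"fingers": 0.2,"x": -0.6,"y": -0.15,"z": 0,"wx": 0,"wy": 0,"wz": -9.35}])

```text
time: 3.35
tcp_pos: [394.9, -282.8, 245.4]
eef_rot: [3.141, 0.0, 1.849]
wrist_force: [-0.3, -0.3, 0.2]
width: 0.599
```

```bash
python3 - <<'E'
from h import *
v=cam('wrist');X=cloud(v);cv2.imwrite('pics/w3.png',v['pic'])
print(pose()[0],np.degrees(bot.observe()['eef_rot']))
P=sel(X,[370,-310,122],[420,-250,140]);print('keytop',rect(P),np.median(P[:,2]),len(P))
P=sel(X,[340,-340,44],[460,-220,54]);print('stand',rect(P),np.median(P[:,2]),len(P))
m=mask(v,'red')
P=sel(X,[460,-470,24],[640,-240,32],m);print('trayrim',rect(P),np.median(P[:,2]),len(P))
E
```

```text
[ 394.93140476 -282.89929532  245.38846395] [1.79991319e+02 8.32789087e-03 1.05925622e+02]
keytop (array([ 395. , -282.8]), (22.4, -74.3), (21.8, 15.7)) 129.81108696542384 751
stand (array([ 395.2, -282.1]), (60.6, -84.0), (60.1, 6.0)) 49.73180936774568 2224
trayrim (array([ 548.4, -354.2]), (178.3, -76.9), (119.1, 13.1)) 27.506866856357075 1141
```

View pics/w3.png

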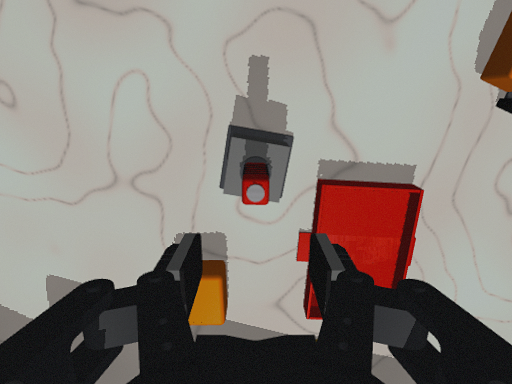

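The key top sits at (255,192), square to the jaws. Now I'll descend and grip it.

>>> jog_arm(targets=[{"fingers": 0.2,"x": 0,"y": 0,"z": -1,"wx": 0,"wy": 0,"wz": 0},{"fingers": 0.2,"x": 0,"y": 0,"z": -2,"wx": 0,"wy": 0,"wz": 0},{"fingers": 0.2,"x": 0,"y": 0,"z": -3,"wx": 0,"wy": 0,"wz": 0},{"fingers": 0.2,"x": 0,"y": 0,"z": -3.5,"wx": 0,"wy": 0,"wz": 0},{"fingers": 0.2,"x": 0,"y": 0,"z": -3.88,"wx": 0,"wy": 0,"wz": 0},{"fingers": 0.2,"x": 0,"y": 0,"z": -3.88,"wx": 0,"wy": 0,"wz": 0},{"fingers": 0.2,"x": 0,"y": 0,"z": -3.88,"wx": 0,"wy": 0,"wz": 0},{"fingers": -1,"x": 0,"y": 0,"z": -3.88,"wx": 0,"wy": 0,"wz": 0},{"fingers": -1,"x": 0,"y": 0,"z": -3.88,"wx": 0,"wy": 0,"wz": 0},{"fingers": -1,"x": 0,"y": 0,"z": -3.88,"wx": 0,"wy": 0,"wz": 0},{"fingers": -1,"x": 0,"y": 0,"z": -3.88,"wx": 0,"wy": 0,"wz": 0},{"fingers": -1,"x": 0,"y": 0,"z": -3.88,"wx": 0,"wy": 0,"wz": 0},{"fingers": -1,"x": 0,"y": 0,"z": -3.88,"wx": 0,"wy": 0,"wz": 0}])

```text
time: 4.7
tcp_pos: [395.2, -283.5, 91.1]
eef_rot: [3.141, 0.001, 1.847]
wrist_force: [-0.2, 0.9, 7.0]
width: 0.247
```

>>> jog_arm(targets=[{"fingers": -1,"x": 0,"y": 0,"z": 0.5,"wx": 0,"wy": 0,"wz": 0},{"fingers": -1,"x": 0,"y": 0,"z": 1.2,"wx": 0,"wy": 0,"wz": 0},{"fingers": -1,"x": 0,"y": 0,"z": 2.2,"wx": 0,"wy": 0,"wz": 0},{"fingers": -1,"x": 0,"y": 0,"z": 3.2,"wx": 0,"wy": 0,"wz": 0},{"fingers": -1,"x": 0,"y": 0,"z": 3.75,"wx": 0,"wy": 0,"wz": 0},{"fingers": -1,"x": 4.9,"y": 7.6,"z": 3.75,"wx": 0,"wy": 0,"wz": 0},{"fingers": -1,"x": 4.9,"y": 7.6,"z": 3.75,"wx": 0,"wy": 0,"wz": 0},{"fingers": -1,"x": 4.9,"y": 7.6,"z": 3.75,"wx": 0,"wy": 0,"wz": 0},{"fingers": -1,"x": 4.9,"y": 7.6,"z": 3.75,"wx": 0,"wy": 0,"wz": 0},{"fingers": -1,"x": 4.9,"y": 7.6,"z": 3.75,"wx": 0,"wy": 0,"wz": 0},{"fingers": -1,"x": 4.9,"y": 7.6,"z": 3.75,"wx": 0,"wy": 0,"wz": 0},{"fingers": -1,"x": 4.9,"y": 7.6,"z": 3.75,"wx": 0,"wy": 0,"wz": 0},{"fingers": -1,"x": 4.9,"y": 7.6,"z": 3.75,"wx": 0,"wy": 0,"wz": 0},{"fingers": -1,"x": 4.9,"y": 7.6,"z": 3.75,"wx": 0,"wy": 0,"wz": 0},{"fingers": -1,"x": 4.9,"y": 7.6,"z": 3.75,"wx": 0,"wy": 0,"wz": 0},{"fingers": -1,"x": 4.9,"y": 7.6,"z": 3.75,"wx": 0,"wy": 0,"wz": 0}])

```text
time: 6.3
tcp_pos: [590.4, 19.5, 240.4]
eef_rot: [3.142, 0.0, 1.845]
wrist_force: [0.8, 0.0, -0.3]
width: 0.249
```

```bash
python3 - <<'E'
from h import *
v=cam('wrist');X=cloud(v);cv2.imwrite('pics/w4.png',v['pic']);np.savez('pics/w4.npz',X=X,pic=v['pic'])
print(pose()[0],np.degrees(bot.observe()['eef_rot']),bot.observe()['width'])
for c in ['red','orange']:
  for b in blobs(v,c,30): print(c,b[0],*[x.tolist() for x in b[1:]])
E
```

```text
[590.41476516  19.51375176 240.41098075] [1.79987561e+02 1.06006383e-02 1.05715399e+02] 0.25261667026916373
red 82 [291.0, 194.0] [636.0, 3.0, 34.0] [630.0, -3.0, 27.0] [641.0, 8.0, 35.0]
red 210 [255.0, 217.0] [587.0, 30.0, 213.0] [578.0, 27.0, 209.0] [596.0, 33.0, 218.0]
red 151 [255.0, 224.0] [586.0, 30.0, 223.0] [578.0, 27.0, 220.0] [596.0, 33.0, 227.0]
red 171 [255.0, 230.0] [587.0, 30.0, 231.0] [578.0, 27.0, 228.0] [597.0, 33.0, 234.0]
red 198 [254.0, 237.0] [586.0, 30.0, 239.0] [578.0, 27.0, 236.0] [596.0, 33.0, 241.0]
red 248 [256.0, 245.0] [588.0, 30.0, 247.0] [578.0, 27.0, 244.0] [596.0, 33.0, 250.0]
red 289 [256.0, 254.0] [588.0, 30.0, 255.0] [578.0, 27.0, 252.0] [597.0, 33.0, 258.0]
red 3415 [255.0, 292.0] [587.0, 28.0, 277.0] [578.0, 11.0, 261.0] [600.0, 32.0, 280.0]
red 146 [145.0, 367.0] [530.0, -269.0, 19.0] [500.0, -338.0, 3.0] [564.0, 22.0, 313.0]
orange 1613 [319.0, 123.0] [626.0, 82.0, 57.0] [617.0, 29.0, 22.0] [663.0, 134.0, 59.0]
orange 116 [294.0, 227.0] [647.0, -22.0, 57.0] [603.0, -35.0, 56.0] [651.0, 30.0, 206.0]
```

View pics/w4.png

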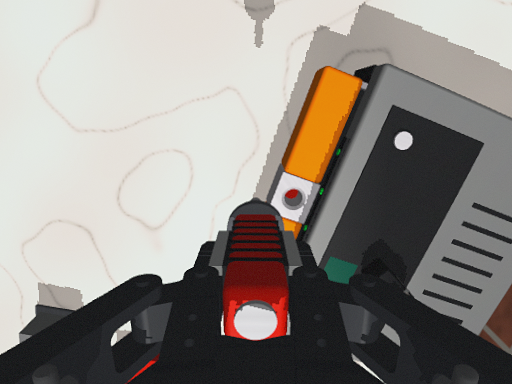

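The wrist view shows the well mouth at (293,198) with the red button visible in it. The key is held upright. Next I'll fit the well centre and the ledge orientation.

```bash
python3 - <<'E'
from h import *
v=cam('wrist');X=cloud(v)
P=sel(X,[595,-60,54],[670,160,61]); print('ledge pts',len(P))
# orange edge: fit
P=sel(X,[595,20,54],[660,150,61],mask(v,'orange'));print('orangeR',rect(P),np.median(P[:,2]))
# hole: pixels around (293,198) whose z<50
sub=(slice(175,222),slice(268,320))
Z=X[sub][...,2]
hole=((Z<53)|np.isnan(Z)).astype(np.uint8)
n,l,s,c=cv2.connectedComponentsWithStats(hole)
for i in range(1,n): print(s[i],c[i]+[268,175])
i=l[198-175,293-268]
print(i)
cs,_=cv2.findContours((l==i).astype(np.uint8),cv2.RETR_EXTERNAL,cv2.CHAIN_APPROX_NONE)
ct=max(cs,key=len).reshape(-1,2)+[268,175]
W=onplane(v,ct,57.5)
print(cv2.minEnclosingCircle(W[:,:2].astype(np.float32)), rect(W), W.mean(0))
cv2.imwrite('pics/w4c.png',cv2.resize(v['pic'][160:235,250:340],None,fx=6,fy=6,interpolation=cv2.INTER_NEAREST))
E
```

```text
ledge pts 6099
orangeR (array([639.6,  81. ]), (40.6, -3.7), (107.2, 86.3)) 57.14729306936812
[  0   0  14  28 225] [272.2        185.19111111]
[26  4  2  1  2] [294.5 179. ]
[42  5  1  1  1] [310. 180.]
[50  7  2  3  4] [318.75 183.  ]
[36 11 16 36 61] [311.96721311 203.70491803]
[ 17  14  18  17 243] [293.19341564 196.69547325]
[43 17  1  1  1] [311. 192.]
[ 8 18  1  1  1] [276. 193.]
[10 18  1  1  1] [278. 193.]
[38 18  1  1  1] [306. 193.]
[ 9 28  1  1  1] [277. 203.]
[25 36  1  1  1] [293. 211.]
[25 38  1  1  1] [293. 213.]
[10 43  1  1  1] [278. 218.]
[11 46  1  1  1] [279. 221.]
[44 46  1  1  1] [312. 221.]
[49 46  1  1  1] [317. 221.]
6
((634.0947875976562, 6.4859938621521), 9.136321067810059) (array([634.3,   6.3]), (16.9, -74.3), (17.3, 15.7)) [633.80879868   6.60279021  57.5       ]
```

View pics/w4c.png

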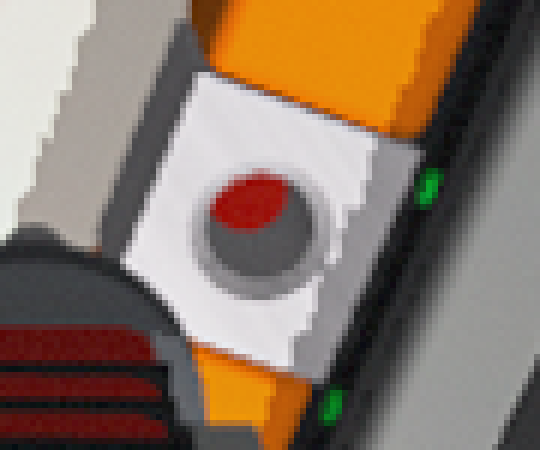

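```bash
python3 - <<'E'
from h import *
v=cam('side');X=cloud(v)
P=sel(X,[640,-250,93],[900,250,135]);print(len(P),P.min(0),P.max(0),np.median(P,0))
P=sel(X,[640,-250,76],[900,250,92]);print(rect(P),np.median(P[:,2]))
v=cam('scene');X=cloud(v)
P=sel(X,[640,-250,93],[900,250,135]);print(len(P),P.min(0),P.max(0),np.median(P,0))
E
```

```text
123 [680.86212767 -74.04810869  93.14748209] [865.47192452 106.01516011 123.37864282] [739.22542878 -46.55189955 109.39490493]
(array([766.8,  -3.8]), (231.4, -5.7), (298.5, 84.3)) 85.44326545141651
198 [707.72984153 -62.25020513  93.07178105] [765.65425049  24.68244302 122.67375263] [746.51918201 -39.77672031 111.66328992]
```

>>> jog_arm(targets=[{"fingers": -1,"x": 1.09,"y": -0.34,"z": 0,"wx": 0,"wy": 0,"wz": 0},{"fingers": -1,"x": 1.09,"y": -0.34,"z": 0,"wx": 0,"wy": 0,"wz": 0},{"fingers": -1,"x": 1.09,"y": -0.34,"z": -0.5,"wx": 0,"wy": 0,"wz": 0},{"fingers": -1,"x": 1.09,"y": -0.34,"z": -1,"wx": 0,"wy": 0,"wz": 0},{"fingers": -1,"x": 1.09,"y": -0.34,"z": -1.5,"wx": 0,"wy": 0,"wz": 0},{"fingers": -1,"x": 1.09,"y": -0.34,"z": -1.5,"wx": 0,"wy": 0,"wz": 0},{"fingers": -1,"x": 1.09,"y": -0.34,"z": -1.5,"wx": 0,"wy": 0,"wz": 0}])

```text
time: 7.2
tcp_pos: [634.5, 7.0, 180.8]
eef_rot: [3.141, 0.0, 1.846]
wrist_force: [0.8, -0.4, -0.9]
width: 0.249
```

>>> jog_arm(targets=[{"fingers": -1,"x": 0,"y": -0.01,"z": -0.5,"wx": 0,"wy": 0,"wz": 0},{"fingers": -1,"x": 0,"y": -0.01,"z": -0.9,"wx": 0,"wy": 0,"wz": 0},{"fingers": -1,"x": 0,"y": -0.01,"z": -1.2,"wx": 0,"wy": 0,"wz": 0},{"fingers": -1,"x": 0,"y": -0.01,"z": -1.2,"wx": 0,"wy": 0,"wz": 0},{"fingers": -1,"x": 0,"y": -0.01,"z": -1.2,"wx": 0,"wy": 0,"wz": 0}])

```text
time: 7.7
tcp_pos: [634.8, 6.7, 133.2]
eef_rot: [3.14, 0.0, 1.847]
wrist_force: [-0.0, 1.1, -2.0]
width: 0.253
```

```bash
python3 - <<'E'
from h import *
v=cam('wrist');cv2.imwrite('pics/w5.png',v['pic'])
print(pose()[0],bot.observe()['wrist_force'])
E
```

```text
[634.90667435   6.7680147  133.39073444] [ 0.00783229  0.68604807 -0.42463652]
```

View pics/w5.png

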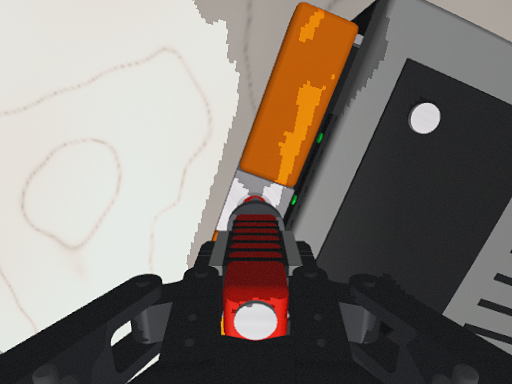

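>>> jog_arm(targets=[{"fingers": -1,"x": 0,"y": 0,"z": -0.2,"wx": 0,"wy": 0,"wz": 0},{"fingers": -1,"x": 0,"y": 0,"z": -0.35,"wx": 0,"wy": 0,"wz": 0},{"fingers": -1,"x": 0,"y": 0,"z": -0.44,"wx": 0,"wy": 0,"wz": 0},{"fingers": -1,"x": 0,"y": 0,"z": -0.44,"wx": 0,"wy": 0,"wz": 0},{"fingers": -1,"x": 0,"y": 0,"z": -0.44,"wx": 0,"wy": 0,"wz": 0}])

```text
time: 8.25
tcp_pos: [634.7, 6.8, 114.9]
eef_rot: [3.141, 0.0, 1.847]
wrist_force: [0.8, 0.9, 3.6]
width: 0.25
```

>>> jog_arm(targets=[{"fingers": -1,"x": 0,"y": 0,"z": -0.04,"wx": 0,"wy": 0,"wz": 0},{"fingers": -1,"x": 0,"y": 0,"z": -0.04,"wx": 0,"wy": 0,"wz": 0},{"fingers": -1,"x": 0,"y": 0,"z": -0.04,"wx": 0,"wy": 0,"wz": 0}])

```text
time: 8.55
tcp_pos: [634.9, 6.8, 114.0]
eef_rot: [3.14, 0.001, 1.847]
wrist_force: [-0.3, -0.2, 9.2]
width: 0.25
```

>>> jog_arm(targets=[{"fingers": -1,"x": 0,"y": 0,"z": -0.03,"wx": 0,"wy": 0,"wz": 0},{"fingers": -1,"x": 0,"y": 0,"z": -0.03,"wx": 0,"wy": 0,"wz": 0},{"fingers": -1,"x": 0,"y": 0,"z": -0.03,"wx": 0,"wy": 0,"wz": 0}])

```text
time: 8.85
tcp_pos: [635.1, 6.7, 113.8]
eef_rot: [3.139, 0.001, 1.847]
wrist_force: [-3.6, -0.1, 18.0]
width: 0.251
```

>>> jog_arm(targets=[{"fingers": -1,"x": -0.15,"y": 0.01,"z": 0.01,"wx": 0,"wy": 0,"wz": 0},{"fingers": -1,"x": -0.3,"y": 0.02,"z": 0.01,"wx": 0,"wy": 0,"wz": 0},{"fingers": -1,"x": -0.5,"y": 0.032,"z": 0.01,"wx": 0,"wy": 0,"wz": 0},{"fingers": -1,"x": -0.7,"y": 0.045,"z": 0.01,"wx": 0,"wy": 0,"wz": 0},{"fingers": -1,"x": -0.9,"y": 0.058,"z": 0.01,"wx": 0,"wy": 0,"wz": 0},{"fingers": -1,"x": -1.1,"y": 0.07,"z": 0.01,"wx": 0,"wy": 0,"wz": 0},{"fingers": -1,"x": -1.1,"y": 0.07,"z": 0.01,"wx": 0,"wy": 0,"wz": 0}])

```text
time: 9.55
tcp_pos: [590.7, 9.9, 113.9]
eef_rot: [3.139, 0.0, 1.847]
wrist_force: [-0.3, 0.7, 14.2]
width: 0.248
```

```bash
python3 - <<'E'
from h import *
v=cam('wrist');cv2.imwrite('pics/w6.png',v['pic'])
v=cam('side');cv2.imwrite('pics/s6.png',cv2.resize(v['pic'][120:250,200:400],None,fx=4,fy=4))
print(pose()[0],bot.observe()['wrist_force'])
E
```

```text
[591.12855635   9.80393078 113.84891625] [-1.51287158  1.35513629 14.89781515]
```

View pics/w6.png

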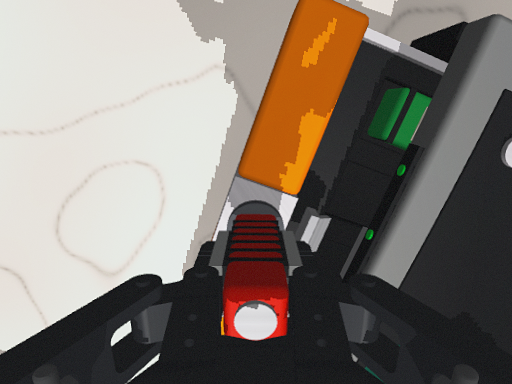

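View pics/s6.png

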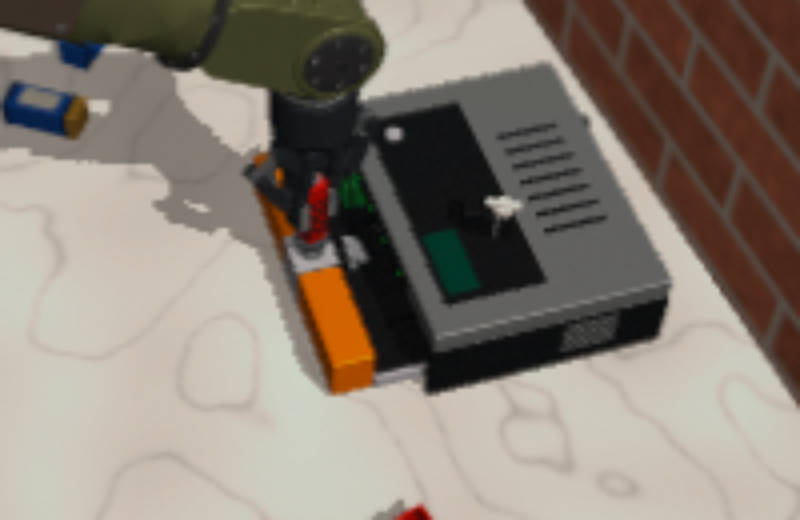

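The drawer is coming out, about 40 mm so far. A green pack shows in the +y pocket at (395,115) in the wrist view. I'll keep going.

>>> jog_arm(targets=[{"fingers": -1,"x": -0.3,"y": 0.02,"z": 0.05,"wx": 0,"wy": 0,"wz": 0},{"fingers": -1,"x": -0.7,"y": 0.045,"z": 0.1,"wx": 0,"wy": 0,"wz": 0},{"fingers": -1,"x": -1.1,"y": 0.07,"z": 0.1,"wx": 0,"wy": 0,"wz": 0},{"fingers": -1,"x": -1.5,"y": 0.1,"z": 0.1,"wx": 0,"wy": 0,"wz": 0},{"fingers": -1,"x": -1.9,"y": 0.12,"z": 0.1,"wx": 0,"wy": 0,"wz": 0},{"fingers": -1,"x": -2.3,"y": 0.15,"z": 0.1,"wx": 0,"wy": 0,"wz": 0},{"fingers": -1,"x": -2.5,"y": 0.16,"z": 0.1,"wx": 0,"wy": 0,"wz": 0},{"fingers": -1,"x": -2.6,"y": 0.17,"z": 0.1,"wx": 0,"wy": 0,"wz": 0},{"fingers": -1,"x": -2.6,"y": 0.17,"z": 0.1,"wx": 0,"wy": 0,"wz": 0}])

```text
time: 10.55
tcp_pos: [486.3, 16.5, 116.2]
eef_rot: [-3.141, -0.0, 1.847]
wrist_force: [-0.9, 2.3, 4.4]
width: 0.249
```

>>> jog_arm(targets=[{"fingers": -1,"x": -0.05,"y": 0,"z": 0,"wx": 0,"wy": 0,"wz": 0},{"fingers": -1,"x": -0.05,"y": 0,"z": 0,"wx": 0,"wy": 0,"wz": 0}])

```text
time: 10.75
tcp_pos: [484.9, 16.4, 116.2]
eef_rot: [3.141, 0.0, 1.847]
wrist_force: [2.0, 2.7, 3.2]
width: 0.248
```

>>> jog_arm(targets=[{"fingers": -1,"x": -0.05,"y": 0,"z": 0,"wx": 0,"wy": 0,"wz": 0},{"fingers": -1,"x": -0.05,"y": 0,"z": 0,"wx": 0,"wy": 0,"wz": 0}])

```text
time: 10.95
tcp_pos: [484.1, 16.4, 116.5]
eef_rot: [3.137, 0.001, 1.846]
wrist_force: [11.7, 2.6, -2.1]
width: 0.254
```

```bash
python3 - <<'E'
from h import *
v=cam('wrist');cv2.imwrite('pics/w7.png',v['pic'])
v=cam('side');cv2.imwrite('pics/s7.png',cv2.resize(v['pic'][120:250,200:400],None,fx=4,fy=4))
print(pose()[0],bot.observe()['wrist_force'])
E
```

```text
[484.11394077  16.39633451 116.46237875] [10.77768577  3.88351059 -1.00823499]
```

View pics/s7.png

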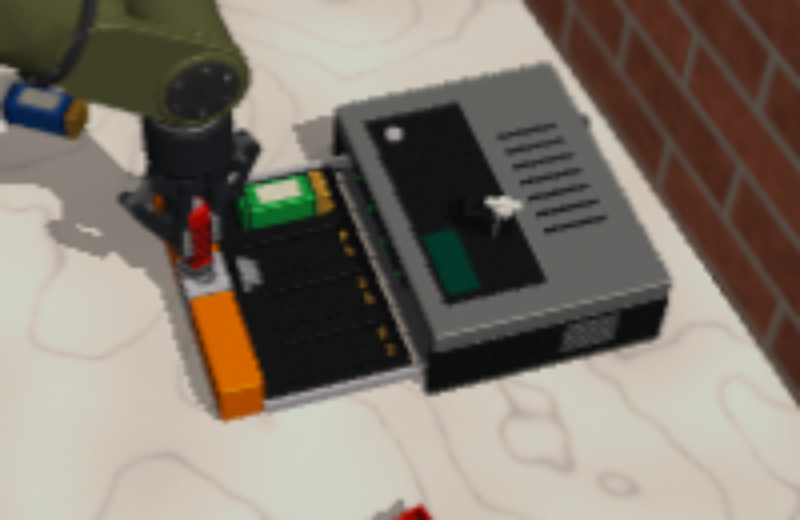

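The drawer is at its end stop, with one green pack in bay3 at (285,200) of the crop. Bays 0–2 are empty. I'll return the key to its stand.

>>> jog_arm(targets=[{"fingers": -1,"x": 0.12,"y": 0,"z": 0,"wx": 0,"wy": 0,"wz": 0},{"fingers": -1,"x": 0.12,"y": 0,"z": 0.5,"wx": 0,"wy": 0,"wz": 0},{"fingers": -1,"x": 0.12,"y": 0,"z": 1.2,"wx": 0,"wy": 0,"wz": 0},{"fingers": -1,"x": 0.12,"y": 0,"z": 2.2,"wx": 0,"wy": 0,"wz": 0},{"fingers": -1,"x": 0.12,"y": 0,"z": 3,"wx": 0,"wy": 0,"wz": 0},{"fingers": -1,"x": -2.22,"y": -7.49,"z": 3,"wx": 0,"wy": 0,"wz": 0},{"fingers": -1,"x": -2.22,"y": -7.49,"z": 3,"wx": 0,"wy": 0,"wz": 0},{"fingers": -1,"x": -2.22,"y": -7.49,"z": 3,"wx": 0,"wy": 0,"wz": 0},{"fingers": -1,"x": -2.22,"y": -7.49,"z": 3,"wx": 0,"wy": 0,"wz": 0},{"fingers": -1,"x": -2.22,"y": -7.49,"z": 3,"wx": 0,"wy": 0,"wz": 0},{"fingers": -1,"x": -2.22,"y": -7.49,"z": 3,"wx": 0,"wy": 0,"wz": 0},{"fingers": -1,"x": -2.22,"y": -7.49,"z": 3,"wx": 0,"wy": 0,"wz": 0},{"fingers": -1,"x": -2.22,"y": -7.49,"z": 2.5,"wx": 0,"wy": 0,"wz": 0},{"fingers": -1,"x": -2.22,"y": -7.49,"z": 2.0,"wx": 0,"wy": 0,"wz": 0},{"fingers": -1,"x": -2.22,"y": -7.49,"z": 1.3,"wx": 0,"wy": 0,"wz": 0},{"fingers": -1,"x": -2.22,"y": -7.49,"z": 1.3,"wx": 0,"wy": 0,"wz": 0},{"fingers": -1,"x": -2.22,"y": -7.49,"z": 1.3,"wx": 0,"wy": 0,"wz": 0}])

```text
time: 12.75
tcp_pos: [393.7, -283.0, 168.3]
eef_rot: [-3.141, -0.001, 1.847]
wrist_force: [-0.6, 0.1, -0.7]
width: 0.253
```

```bash
python3 - <<'E'
from h import *
p=pose();print(p[0],p[2]['eef_rot'],p[2]['width'])
v=cam('wrist');cv2.imwrite('pics/w8.png',v['pic']);X=cloud(v)
for z in range(70,215,12):
    Q=sel(X,[340,-330,z-6],[450,-230,z+6])
    if len(Q)>20: print(z,len(Q),np.median(Q,0).round(1),Q.min(0).round(1),Q.max(0).round(1))
P=sel(X,[340,-340,46],[460,-220,53]);print('stand',rect(P),len(P))
E
```

```text
[ 393.65060063 -283.01457022  168.3073841 ] [-3.14059926e+00 -1.10006220e-03  1.84691450e+00] 0.2533952124572173
130 694 [ 389.6 -271.2  132.7] [ 377.4 -286.6  125.7] [ 408.3 -266.4  135.9]
142 325 [ 390.7 -271.9  142.1] [ 379.8 -277.6  136.2] [ 401.5 -268.7  148. ]
154 488 [ 390.2 -272.1  155.3] [ 373.9 -277.4  148. ] [ 406.8 -267.7  160. ]
166 1126 [ 390.  -272.1  166.4] [ 368.2 -283.5  160. ] [ 414.6 -267.5  172. ]
178 1499 [ 390.6 -272.1  178.7] [ 368.1 -283.6  172. ] [ 414.8 -267.2  184. ]
190 1716 [ 389.9 -272.9  191. ] [ 362.6 -297.7  184. ] [ 419.  -265.4  196. ]
202 6442 [ 390.8 -275.4  205. ] [ 346.9 -303.4  196. ] [ 439.3 -259.   208. ]
214 9755 [ 393.  -281.3  211. ] [ 340.5 -305.3  208. ] [ 440.8 -257.3  220. ]
stand (array([ 395.2, -282. ]), (60.2, -83.8), (60.1, 6.2)) 3920
```

View pics/w8.png

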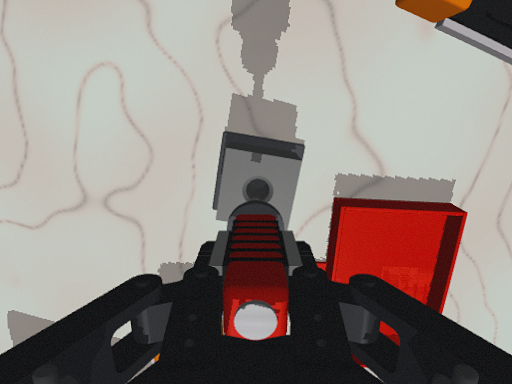

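>>> jog_arm(targets=[{"fingers": -1,"x": 0.04,"y": 0.02,"z": -0.3,"wx": 0,"wy": 0,"wz": 0},{"fingers": -1,"x": 0.04,"y": 0.02,"z": -0.7,"wx": 0,"wy": 0,"wz": 0},{"fingers": -1,"x": 0.04,"y": 0.02,"z": -1.1,"wx": 0,"wy": 0,"wz": 0},{"fingers": -1,"x": 0.04,"y": 0.02,"z": -1.5,"wx": 0,"wy": 0,"wz": 0},{"fingers": -1,"x": 0.04,"y": 0.02,"z": -1.8,"wx": 0,"wy": 0,"wz": 0},{"fingers": -1,"x": 0.04,"y": 0.02,"z": -1.91,"wx": 0,"wy": 0,"wz": 0},{"fingers": -1,"x": 0.04,"y": 0.02,"z": -1.91,"wx": 0,"wy": 0,"wz": 0},{"fingers": -1,"x": 0.04,"y": 0.02,"z": -1.91,"wx": 0,"wy": 0,"wz": 0}])

```text
time: 13.6
tcp_pos: [395.5, -282.6, 92.1]
eef_rot: [3.141, 0.001, 1.847]
wrist_force: [-0.1, 0.9, -0.7]
width: 0.245
```

>>> jog_arm(targets=[{"fingers": 0.2,"x": 0,"y": 0,"z": 0,"wx": 0,"wy": 0,"wz": 0},{"fingers": 0.2,"x": 0,"y": 0,"z": 0,"wx": 0,"wy": 0,"wz": 0},{"fingers": 0.2,"x": 0,"y": 0,"z": 0,"wx": 0,"wy": 0,"wz": 0},{"fingers": 0.2,"x": 0,"y": 0,"z": 0.5,"wx": 0,"wy": 0,"wz": 0},{"fingers": 0.2,"x": 0,"y": 0,"z": 1.5,"wx": 0,"wy": 0,"wz": 0},{"fingers": 0.2,"x": 0,"y": 0,"z": 2.5,"wx": 0,"wy": 0,"wz": 0},{"fingers": 0.2,"x": 0,"y": 0,"z": 3.75,"wx": 0,"wy": 0,"wz": 0},{"fingers": 0.2,"x": 4.1,"y": 8.6,"z": 3.75,"wx": 0,"wy": 0,"wz": 11.75},{"fingers": 0.2,"x": 4.1,"y": 8.6,"z": 3.75,"wx": 0,"wy": 0,"wz": 11.75},{"fingers": 0.2,"x": 4.1,"y": 8.6,"z": 3.75,"wx": 0,"wy": 0,"wz": 11.75},{"fingers": 0.2,"x": 4.1,"y": 8.6,"z": 3.75,"wx": 0,"wy": 0,"wz": 11.75},{"fingers": 0.2,"x": 4.1,"y": 8.6,"z": 3.75,"wx": 0,"wy": 0,"wz": 11.75},{"fingers": 0.2,"x": 4.1,"y": 8.6,"z": 3.75,"wx": 0,"wy": 0,"wz": 11.75},{"fingers": 0.2,"x": 4.1,"y": 8.6,"z": 3.75,"wx": 0,"wy": 0,"wz": 11.75},{"fingers": 0.2,"x": 4.1,"y": 8.6,"z": 3.75,"wx": 0,"wy": 0,"wz": 11.75},{"fingers": 0.2,"x": 4.1,"y": 8.6,"z": 3.75,"wx": 0,"wy": 0,"wz": 11.75},{"fingers": 0.2,"x": 4.1,"y": 8.6,"z": 3.75,"wx": 0,"wy": 0,"wz": 11.75},{"fingers": 0.2,"x": 4.1,"y": 8.6,"z": 3.75,"wx": 0,"wy": 0,"wz": 11.75}])

```text
time: 15.4
tcp_pos: [559.1, 61.3, 241.7]
eef_rot: [-3.141, -0.0, 3.075]
wrist_force: [0.2, -0.7, -0.1]
width: 0.597
```

```bash
python3 - <<'E'
from h import *
p=pose();print(p[0],np.degrees(p[2]['eef_rot']),p[2]['width'],p[2]['qpos'])
v=cam('wrist');cv2.imwrite('pics/w9.png',v['pic']);X=cloud(v);np.save('pics/w9.npy',X)
P=sel(X,[500,0,38],[660,160,50]);print('green top',rect(P),np.median(P[:,2]),len(P))
P=sel(X,[500,0,38],[660,160,50],mask(v,'green'));print('green',rect(P),np.median(P[:,2]),len(P))
P=sel(X,[440,-200,54],[520,200,62]);print('ledge',rect(P),np.median(P[:,2]),len(P))
s=cam('side');cv2.imwrite('pics/s9.png',cv2.resize(s['pic'][120:380,150:400],None,fx=2.3,fy=2.3))
E
```

```text
[559.07687405  61.28253543 241.68372876] [-1.79994133e+02 -3.78910404e-03  1.76212411e+02] 0.5970913989390942 [ 4.40954881e-02  3.30472437e-01  1.48942824e+00 -9.75202792e-05
  1.32176897e+00 -1.46057091e+00]
green top (array([562.8,  70.1]), (79.2, -51.1), (166.8, 38.9)) 44.06255665227858 2456
green (array([589.7,  98.1]), (72.3, -5.3), (34.3, 84.7)) 43.572464619549265 1111
ledge (array([490.5,  16.3]), (40.4, -4.3), (259.7, 85.7)) 57.673288195279476 11010
```

View pics/w9.png

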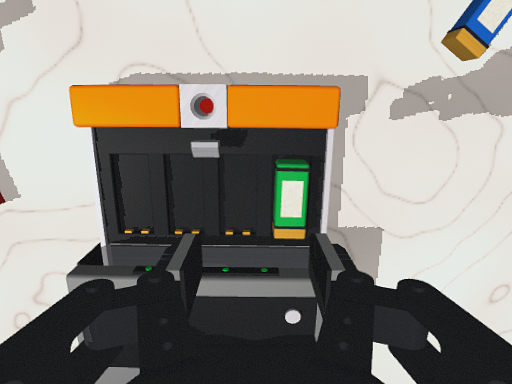

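View pics/s9.png

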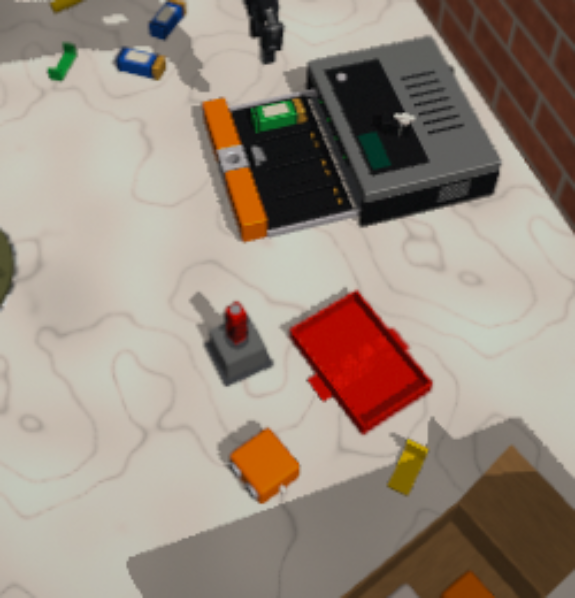

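The key stands in its stand and the tray is clear. The only green pack is in bay3, at about (292,200) in the wrist view, and a blue pack is at the upper right (475,25).

```bash
python3 - <<'E'
from h import *
X=np.load('pics/w9.npy')
for z in((40,47),(41.5,46)):
  P=sel(X,[538,74,z[0]],[650,125,z[1]]);print('green top',rect(P),np.median(P[:,2]),len(P))
# pockets: floor z ~14, insert top 22
P=sel(X,[520,-130,10],[660,130,17]);print('floor',np.median(P[:,2]),len(P))
d=np.array([np.cos(np.radians(-3.9)),np.sin(np.radians(-3.9))]);n=np.array([-d[1],d[0]])
c=np.array([489.4,15.4])
a=(P[:,:2]-c)@d;b=(P[:,:2]-c)@n
for k in range(4):
    m=(abs(b-(-90+60*k))<28); 
    if m.sum()>10: print(k,m.sum(),np.percentile(a[m],[1,50,99]).round(1),np.percentile(b[m],[1,50,99]).round(1))
s=cam('scene');Xs=cloud(s)
for b in blobs(s,'blue',60): print('  ',b[0],*[x.tolist() for x in b[1:]])
E
```

```text
green top (array([595.8,  97.6]), (84.3, -5.2), (34.3, 84.8)) 44.04385986298319 2347
green top (array([595.8,  97.6]), (84.3, -5.2), (34.1, 84.8)) 44.05072076270942 2275
floor 13.791442737627754 8589
0 2627 [ 54.9  97.9 145.6] [-111.3  -92.   -71.9]
1 2755 [ 54.5  98.2 145.9] [-51.  -30.9 -10.1]
2 2810 [ 55.1  98.1 146.6] [ 9.7 30.3 51.4]
3 386 [ 54.8  65.2 147.2] [ 70.   77.1 111.7]
   1623 [143.0, 96.0] [184.0, -686.0, 65.0] [35.0, -823.0, 8.0] [271.0, -645.0, 100.0]
   147 [363.0, 217.0] [423.0, 322.0, 29.0] [386.0, 288.0, 7.0] [448.0, 345.0, 33.0]
   165 [382.0, 244.0] [501.0, 393.0, 28.0] [464.0, 371.0, 8.0] [525.0, 429.0, 33.0]
```

```bash
python3 - <<'E'
from h import *
X=np.load('pics/w9.npy')
P=X.reshape(-1,3);P=P[~np.isnan(P[:,0])]
d=np.array([.9976,-.0698]);n=np.array([.0698,.9976]);c=np.array([489.4,15.4])
a=(P[:,:2]-c)@d;b=(P[:,:2]-c)@n
for lo in range(106,140,3):
    m=(a>60)&(a<130)&(b>=lo)&(b<lo+3); 
    if m.sum(): print(lo,m.sum(),np.percentile(P[m,2],[5,50,95]).round(1))
for lo in range(15,60,5):
    m=(abs(b)<60)&(a>=lo)&(a<lo+5)
    if m.sum(): print('a',lo,m.sum(),np.percentile(P[m,2],[5,50,95]).round(1))
E
```

```text
106 190 [ 40.7 287.6 292.3]
109 130 [ 13.6  20.6 286.9]
112 159 [20.5 21.7 22.8]
115 162 [20.6 21.8 23.1]
118 154 [20.8 22.  23.1]
121 154 [20.7 21.7 22.7]
124 175 [18.7 21.7 25.9]
127 190 [19.  25.7 27. ]
130 149 [24.4 25.8 26.9]
133 3 [24.3 24.8 25.7]
136 2 [0.1 0.9 1.6]
139 124 [-1.4 -0.2  0.8]
a 15 724 [55.8 57.5 58.8]
a 20 235 [20.7 22.  57.8]
a 25 552 [20.6 21.9 23. ]
a 30 504 [20.4 21.9 52.8]
a 35 615 [20.7 22.1 58.2]
a 40 498 [20.7 22.2 57.6]
a 45 5146 [ 22.1 311.3 323.8]
a 50 7919 [245.4 302.6 316.2]
a 55 6179 [ 14.9 302.3 314.9]
```

>>> jog_arm(targets=[{"fingers": 0.05,"x": 0.92,"y": 0.91,"z": -0.5,"wx": 0,"wy": 0,"wz": -0.23},{"fingers": 0.05,"x": 0.92,"y": 0.91,"z": -1.5,"wx": 0,"wy": 0,"wz": -0.23},{"fingers": 0.05,"x": 0.92,"y": 0.91,"z": -2.5,"wx": 0,"wy": 0,"wz": -0.23},{"fingers": 0.05,"x": 0.92,"y": 0.91,"z": -3.4,"wx": 0,"wy": 0,"wz": -0.23},{"fingers": 0.05,"x": 0.92,"y": 0.91,"z": -4,"wx": 0,"wy": 0,"wz": -0.23},{"fingers": 0.05,"x": 0.92,"y": 0.91,"z": -4.6,"wx": 0,"wy": 0,"wz": -0.23},{"fingers": 0.05,"x": 0.92,"y": 0.91,"z": -4.99,"wx": 0,"wy": 0,"wz": -0.23},{"fingers": 0.05,"x": 0.92,"y": 0.91,"z": -4.99,"wx": 0,"wy": 0,"wz": -0.23},{"fingers": 0.05,"x": 0.92,"y": 0.91,"z": -4.99,"wx": 0,"wy": 0,"wz": -0.23}])

```text
time: 16.45
tcp_pos: [596.4, 97.8, 42.9]
eef_rot: [3.141, 0.001, 3.053]
wrist_force: [0.4, 0.1, -0.1]
width: 0.525
```

>>> jog_arm(targets=[{"fingers": -1,"x": 0,"y": 0,"z": 0,"wx": 0,"wy": 0,"wz": 0},{"fingers": -1,"x": 0,"y": 0,"z": 0,"wx": 0,"wy": 0,"wz": 0},{"fingers": -1,"x": 0,"y": 0,"z": 0,"wx": 0,"wy": 0,"wz": 0},{"fingers": -1,"x": 0,"y": 0,"z": 0,"wx": 0,"wy": 0,"wz": 0},{"fingers": -1,"x": 0,"y": 0,"z": 0,"wx": 0,"wy": 0,"wz": 0}])

```text
time: 16.95
tcp_pos: [597.0, 98.1, 43.9]
eef_rot: [3.141, 0.003, 3.053]
wrist_force: [0.2, -0.5, 8.1]
width: 0.379
```

>>> jog_arm(targets=[{"fingers": -1,"x": 0,"y": 0,"z": 0.5,"wx": 0,"wy": 0,"wz": 0},{"fingers": -1,"x": 0,"y": 0,"z": 1.5,"wx": 0,"wy": 0,"wz": 0},{"fingers": -1,"x": 0,"y": 0,"z": 2.5,"wx": 0,"wy": 0,"wz": 0},{"fingers": -1,"x": 0,"y": 0,"z": 3.5,"wx": 0,"wy": 0,"wz": 0},{"fingers": -1,"x": -1.44,"y": -10.33,"z": 3.5,"wx": 0,"wy": 0,"wz": 3.02},{"fingers": -1,"x": -1.44,"y": -10.33,"z": 3.5,"wx": 0,"wy": 0,"wz": 3.02},{"fingers": -1,"x": -1.44,"y": -10.33,"z": 3.5,"wx": 0,"wy": 0,"wz": 3.02},{"fingers": -1,"x": -1.44,"y": -10.33,"z": 3.5,"wx": 0,"wy": 0,"wz": 3.02},{"fingers": -1,"x": -1.44,"y": -10.33,"z": 3.5,"wx": 0,"wy": 0,"wz": 3.02},{"fingers": -1,"x": -1.44,"y": -10.33,"z": 3.5,"wx": 0,"wy": 0,"wz": 3.02},{"fingers": -1,"x": -1.44,"y": -10.33,"z": 3.5,"wx": 0,"wy": 0,"wz": 3.02},{"fingers": -1,"x": -1.44,"y": -10.33,"z": 3.5,"wx": 0,"wy": 0,"wz": 3.02},{"fingers": -1,"x": -1.44,"y": -10.33,"z": 3.5,"wx": 0,"wy": 0,"wz": 3.02},{"fingers": -1,"x": -1.44,"y": -10.33,"z": 3.5,"wx": 0,"wy": 0,"wz": 3.02},{"fingers": -1,"x": -1.44,"y": -10.33,"z": 2.5,"wx": 0,"wy": 0,"wz": 3.02},{"fingers": -1,"x": -1.44,"y": -10.33,"z": 1.5,"wx": 0,"wy": 0,"wz": 3.02},{"fingers": -1,"x": -1.44,"y": -10.33,"z": 0.9,"wx": 0,"wy": 0,"wz": 3.02},{"fingers": -1,"x": -1.44,"y": -10.33,"z": 0.9,"wx": 0,"wy": 0,"wz": 3.02},{"fingers": -1,"x": -1.44,"y": -10.33,"z": 0.9,"wx": 0,"wy": 0,"wz": 3.02}])

```text
time: 18.85
tcp_pos: [539.0, -314.8, 79.3]
eef_rot: [-3.141, 0.001, -2.913]
wrist_force: [-0.5, -0.7, -0.3]
width: 0.38
```

>>> jog_arm(targets=[{"fingers": -1,"x": 0,"y": 0,"z": -0.5,"wx": 0,"wy": 0,"wz": 0},{"fingers": -1,"x": 0,"y": 0,"z": -0.9,"wx": 0,"wy": 0,"wz": 0},{"fingers": -1,"x": 0,"y": 0,"z": -1.11,"wx": 0,"wy": 0,"wz": 0},{"fingers": -1,"x": 0,"y": 0,"z": -1.11,"wx": 0,"wy": 0,"wz": 0},{"fingers": -1,"x": 0,"y": 0,"z": -1.11,"wx": 0,"wy": 0,"wz": 0},{"fingers": 0.1,"x": 0,"y": 0,"z": -1.11,"wx": 0,"wy": 0,"wz": 0},{"fingers": 0.1,"x": 0,"y": 0,"z": -1.11,"wx": 0,"wy": 0,"wz": 0},{"fingers": 0.1,"x": 0,"y": 0,"z": -1.11,"wx": 0,"wy": 0,"wz": 0},{"fingers": 0.1,"x": 0,"y": 0,"z": -0.6,"wx": 0,"wy": 0,"wz": 0},{"fingers": 0.1,"x": 0,"y": 0,"z": 0.5,"wx": 0,"wy": 0,"wz": 0},{"fingers": 0.1,"x": 0,"y": 0,"z": 1.7,"wx": 0,"wy": 0,"wz": 0},{"fingers": 0.1,"x": 0,"y": 0,"z": 2.9,"wx": 0,"wy": 0,"wz": 0},{"fingers": 0.1,"x": 0,"y": 0,"z": 4,"wx": 0,"wy": 0,"wz": 0},{"fingers": 0.1,"x": 0,"y": 0,"z": 4,"wx": 0,"wy": 0,"wz": 0},{"fingers": 0.1,"x": 0,"y": 0,"z": 4,"wx": 0,"wy": 0,"wz": 0}])

```text
time: 20.35
tcp_pos: [538.5, -315.3, 238.9]
eef_rot: [-3.14, 0.001, -2.914]
wrist_force: [-1.0, -0.8, -0.5]
width: 0.548
```

```bash
python3 - <<'E'
from h import *
p=pose();print(p[0],np.degrees(p[2]['eef_rot']),p[2]['width'],p[2]['qpos'])
v=cam('wrist');cv2.imwrite('pics/w10.png',v['pic']);X=cloud(v)
P=sel(X,[470,-450,31],[630,-250,40]);print('green top',rect(P),np.median(P[:,2]),P[:,2].std(),len(P))
s=cam('scene')
for b in blobs(s,'blue',60): print('  ',b[0],*[x.tolist() for x in b[1:]])
E
```

```text
[ 538.50424993 -315.28307445  238.8658401 ] [-1.79925071e+02  6.96395558e-02 -1.66956372e+02] 0.5477661955986549 [-5.88356578e-01  4.70416579e-01  1.30193308e+00 -1.08646432e-05
  1.36745766e+00 -2.38680417e+00]
green top (array([ 537.7, -315.3]), (34.2, -77.0), (83.7, 13.0)) 33.98433261698083 0.9231958840251909 2458
   579 [125.0, 99.0] [250.0, -781.0, 74.0] [117.0, -829.0, 8.0] [274.0, -680.0, 103.0]
   151 [168.0, 89.0] [78.0, -647.0, 62.0] [53.0, -684.0, 6.0] [515.0, -284.0, 349.0]
   148 [363.0, 217.0] [423.0, 322.0, 29.0] [387.0, 288.0, 8.0] [447.0, 345.0, 33.0]
   177 [382.0, 243.0] [501.0, 393.0, 29.0] [462.0, 370.0, 7.0] [525.0, 429.0, 32.0]
```

View pics/w10.png

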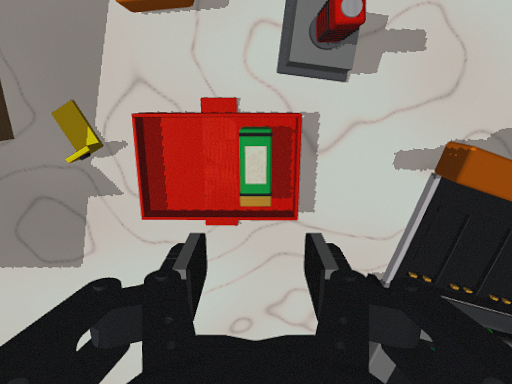

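The green pack lies flat in the tray at (255,165), tilt negligible. On to the blue packs.

>>> jog_arm(targets=[{"fingers": 0.2,"x": -2.7,"y": 16.1,"z": 0.2,"wx": 0,"wy": 0,"wz": -7.2},{"fingers": 0.2,"x": -2.7,"y": 16.1,"z": 0.2,"wx": 0,"wy": 0,"wz": -7.2},{"fingers": 0.2,"x": -2.7,"y": 16.1,"z": 0.2,"wx": 0,"wy": 0,"wz": -7.2},{"fingers": 0.2,"x": -2.7,"y": 16.1,"z": 0.2,"wx": 0,"wy": 0,"wz": -7.2},{"fingers": 0.2,"x": -2.7,"y": 16.1,"z": 0.2,"wx": 0,"wy": 0,"wz": -7.2},{"fingers": 0.2,"x": -2.7,"y": 16.1,"z": 0.2,"wx": 0,"wy": 0,"wz": -7.2},{"fingers": 0.2,"x": -2.7,"y": 16.1,"z": 0.2,"wx": 0,"wy": 0,"wz": -7.2},{"fingers": 0.2,"x": -2.7,"y": 16.1,"z": 0.2,"wx": 0,"wy": 0,"wz": -7.2},{"fingers": 0.2,"x": -2.7,"y": 16.1,"z": 0.2,"wx": 0,"wy": 0,"wz": -7.2},{"fingers": 0.2,"x": -2.7,"y": 16.1,"z": 0.2,"wx": 0,"wy": 0,"wz": -7.2},{"fingers": 0.2,"x": -2.7,"y": 16.1,"z": 0.2,"wx": 0,"wy": 0,"wz": -7.2},{"fingers": 0.2,"x": -2.7,"y": 16.1,"z": 0.2,"wx": 0,"wy": 0,"wz": -7.2},{"fingers": 0.2,"x": -2.7,"y": 16.1,"z": 0.2,"wx": 0,"wy": 0,"wz": -7.2},{"fingers": 0.2,"x": -2.7,"y": 16.1,"z": 0.2,"wx": 0,"wy": 0,"wz": -7.2},{"fingers": 0.2,"x": -2.7,"y": 16.1,"z": 0.2,"wx": 0,"wy": 0,"wz": -7.2},{"fingers": 0.2,"x": -2.7,"y": 16.1,"z": 0.2,"wx": 0,"wy": 0,"wz": -7.2},{"fingers": 0.2,"x": -2.7,"y": 16.1,"z": 0.2,"wx": 0,"wy": 0,"wz": -7.2}])

```text
time: 22.15
tcp_pos: [430.9, 327.4, 245.8]
eef_rot: [-3.141, -0.0, 2.614]
wrist_force: [-0.0, -1.1, -0.3]
width: 0.595
```

```bash
python3 - <<'E'
from h import *
p=pose();print(p[0],np.degrees(p[2]['eef_rot']),p[2]['width'],p[2]['qpos'])
v=cam('wrist');cv2.imwrite('pics/w11.png',v['pic']);X=cloud(v)
for b in blobs(v,'blue',60): 
    c=b[2]
    P=sel(X,[c[0]-75,c[1]-75,25],[c[0]+75,c[1]+75,36]);print(b[1],rect(P),np.median(P[:,2]),len(P))
    Q=sel(X,[c[0]-75,c[1]-75,15],[c[0]+75,c[1]+75,36],mask(v,'blue')|0);print('  blue mean',Q.mean(0))
E
```

```text
[430.86604195 327.3899311  245.80436283] [-1.79964366e+02 -6.51338961e-03  1.49749560e+02] 0.594531085761956 [ 5.82157690e-01  2.80073695e-01  1.54527203e+00 -1.80431408e-04
  1.31685456e+00 -4.60623505e-01]
[240. 126.] (array([387.4, 331.8]), (123.0, -87.8), (150.0, 2.2)) 29.885675558160294 2486Traceback (most recent call last):
  File "<stdin>", line 7, in <module>
  File "h.py", line 53, in sel
    if m is not None:k&=m
                     ^^^^
numpy._core._exceptions._UFuncOutputCastingError: Cannot cast ufunc 'bitwise_and' output from dtype('int64') to dtype('bool') with casting rule 'same_kind'
```

View pics/w11.png

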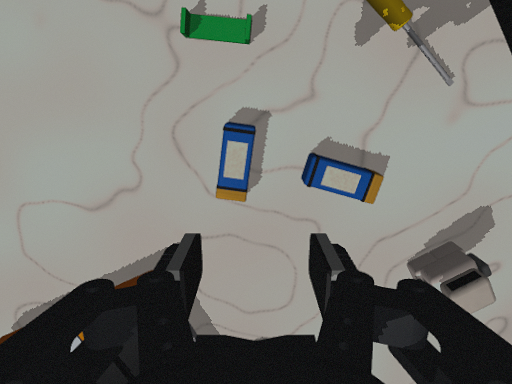

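The wrist view shows blue A at (236,161) with its brass end down at (231,195), and blue B at (342,178) with its brass end right at (374,187). I'll fit each one from blue and brass pixels above 25 mm.

```bash
cat >> h.py <<'E'
def pack(X,roi,zlo=25,zhi=36,col=None,v=None):
    """roi: pixel box x0,y0,x1,y1"""
    k=np.zeros(X.shape[:2],bool); k[roi[1]:roi[3],roi[0]:roi[2]]=1
    k&=(X[...,2]>zlo)&(X[...,2]<zhi)
    n,l,s,c=cv2.connectedComponentsWithStats(k.astype(np.uint8)); i=1+np.argmax(s[1:,4])
    P=X[l==i]; r=rect(P)
    L=max(r[1:],key=lambda t:t[0]); ang=L[1]
    h=cv2.cvtColor(v['pic'],cv2.COLOR_BGR2HSV)
    br=(l==i)&(h[...,0]>12)&(h[...,0]<28)&(h[...,1]>110)
    B=X[br].mean(0)[:2]-r[0]
    a=np.radians(ang)
    if B@[np.cos(a),np.sin(a)]<0: ang+=180
    return r, 'ang(brass)',round((ang+180)%360-180,1),'z',np.median(P[:,2]).round(1),len(P),'brass',br.sum(),B.round(0)
E
python3 - <<'E'
from h import *
v=cam('wrist');X=cloud(v)
print(pack(X,(195,105,275,215),v=v));print(pack(X,(285,130,400,220),v=v))
E
```

```text
((array([416. , 310.3]), (84.6, -38.3), (34.6, 51.7)), 'ang(brass)', -38.3, 'z', np.float64(29.9), 2366, 'brass', np.int64(283), array([ 28., -23.]))
((array([492.8, 404.7]), (35.2, -45.8), (84.9, 44.2)), 'ang(brass)', 44.2, 'z', np.float64(30.0), 2267, 'brass', np.int64(294), array([25., 25.]))
```

>>> jog_arm(targets=[{"fingers": 0.2,"x": -0.37,"y": -0.43,"z": -1,"wx": 0,"wy": 0,"wz": -1.34},{"fingers": 0.2,"x": -0.37,"y": -0.43,"z": -2,"wx": 0,"wy": 0,"wz": -1.34},{"fingers": 0.2,"x": -0.37,"y": -0.43,"z": -3,"wx": 0,"wy": 0,"wz": -1.34},{"fingers": 0.2,"x": -0.37,"y": -0.43,"z": -4,"wx": 0,"wy": 0,"wz": -1.34},{"fingers": 0.2,"x": -0.37,"y": -0.43,"z": -4.8,"wx": 0,"wy": 0,"wz": -1.34},{"fingers": 0.2,"x": -0.37,"y": -0.43,"z": -5.42,"wx": 0,"wy": 0,"wz": -1.34},{"fingers": 0.2,"x": -0.37,"y": -0.43,"z": -5.42,"wx": 0,"wy": 0,"wz": -1.34},{"fingers": 0.2,"x": -0.37,"y": -0.43,"z": -5.42,"wx": 0,"wy": 0,"wz": -1.34},{"fingers": -1,"x": -0.37,"y": -0.43,"z": -5.42,"wx": 0,"wy": 0,"wz": -1.34},{"fingers": -1,"x": -0.37,"y": -0.43,"z": -5.42,"wx": 0,"wy": 0,"wz": -1.34},{"fingers": -1,"x": -0.37,"y": -0.43,"z": -5.42,"wx": 0,"wy": 0,"wz": -1.34},{"fingers": -1,"x": -0.37,"y": -0.43,"z": -5.42,"wx": 0,"wy": 0,"wz": -1.34},{"fingers": -1,"x": -0.37,"y": -0.43,"z": -5.42,"wx": 0,"wy": 0,"wz": -1.34}])

```text
time: 23.55
tcp_pos: [416.6, 312.0, 31.3]
eef_rot: [3.139, 0.001, 2.475]
wrist_force: [-0.5, -1.0, 5.1]
width: 0.385
```

>>> jog_arm(targets=[{"fingers": -1,"x": 0,"y": 0,"z": 0.5,"wx": 0,"wy": 0,"wz": 0},{"fingers": -1,"x": 0,"y": 0,"z": 1.5,"wx": 0,"wy": 0,"wz": 0},{"fingers": -1,"x": 0,"y": 0,"z": 2.6,"wx": 0,"wy": 0,"wz": 0},{"fingers": -1,"x": 0,"y": 0,"z": 3.8,"wx": 0,"wy": 0,"wz": 0},{"fingers": -1,"x": 4.37,"y": -6.83,"z": 4,"wx": 0,"wy": 0,"wz": 5.7},{"fingers": -1,"x": 4.37,"y": -6.83,"z": 4,"wx": 0,"wy": 0,"wz": 5.7},{"fingers": -1,"x": 4.37,"y": -6.83,"z": 4,"wx": 0,"wy": 0,"wz": 5.7},{"fingers": -1,"x": 4.37,"y": -6.83,"z": 4,"wx": 0,"wy": 0,"wz": 5.7},{"fingers": -1,"x": 4.37,"y": -6.83,"z": 4,"wx": 0,"wy": 0,"wz": 5.7},{"fingers": -1,"x": 4.37,"y": -6.83,"z": 4,"wx": 0,"wy": 0,"wz": 5.7},{"fingers": -1,"x": 4.37,"y": -6.83,"z": 4,"wx": 0,"wy": 0,"wz": 5.7},{"fingers": -1,"x": 4.37,"y": -6.83,"z": 4,"wx": 0,"wy": 0,"wz": 5.7},{"fingers": -1,"x": 4.37,"y": -6.83,"z": 4,"wx": 0,"wy": 0,"wz": 5.7},{"fingers": -1,"x": 4.37,"y": -6.83,"z": 4,"wx": 0,"wy": 0,"wz": 5.7},{"fingers": -1,"x": 4.37,"y": -6.83,"z": 3,"wx": 0,"wy": 0,"wz": 5.7},{"fingers": -1,"x": 4.37,"y": -6.83,"z": 2.2,"wx": 0,"wy": 0,"wz": 5.7},{"fingers": -1,"x": 4.37,"y": -6.83,"z": 1.5,"wx": 0,"wy": 0,"wz": 5.7},{"fingers": -1,"x": 4.37,"y": -6.83,"z": 1.5,"wx": 0,"wy": 0,"wz": 5.7},{"fingers": -1,"x": 4.37,"y": -6.83,"z": 1.5,"wx": 0,"wy": 0,"wz": 5.7}])

```text
time: 25.45
tcp_pos: [590.5, 39.2, 90.5]
eef_rot: [3.142, 0.001, 3.073]
wrist_force: [0.1, -0.6, -1.4]
width: 0.374
```

```bash
python3 - <<'E'
from h import *
p=pose();print(p[0],np.degrees(p[2]['eef_rot']),p[2]['width'])
v=cam('wrist');cv2.imwrite('pics/w12.png',v['pic']);X=cloud(v);np.save('pics/w12.npy',X)
P=X.reshape(-1,3);P=P[~np.isnan(P[:,0])]
P=P[(P[:,2]>8)&(P[:,2]<17)]
d=np.array([.9976,-.0698]);n=np.array([.0698,.9976]);c=np.array([489.4,15.4])
a=(P[:,:2]-c)@d;b=(P[:,:2]-c)@n
for k in range(4):
    m=(abs(b-(-90+60*k))<28)&(a>40)&(a<160)
    if m.sum()>10: print(k,m.sum(),np.percentile(a[m],[1,50,99]).round(1),np.percentile(b[m],[1,50,99]).round(1))
E
```

```text
[590.5404975   39.20550047  90.47577149] [1.79995624e+02 3.61346808e-02 1.76073035e+02] 0.373782563808298
0 7383 [ 54.   95.9 146. ] [-111.3  -92.3  -72.6]
1 7524 [ 55.   94.4 145.4] [-50.7 -32.  -10.5]
2 1264 [54.4 60.2 66.3] [ 9.9 30.5 51.6]
3 7520 [ 55.5  94.5 145.5] [ 70.9  92.5 111.6]
```

View pics/w12.png

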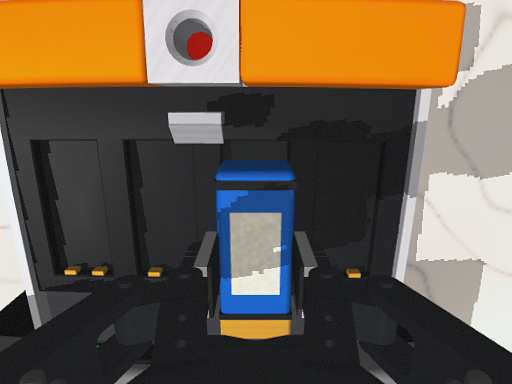

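```bash
python3 - <<'E'
from h import *
X=np.load('pics/w12.npy')
k=np.zeros(X.shape[:2],bool);k[155:340,214:297]=1
c=np.array([489.4,15.4]);d=np.array([.9976,-.0698]);n=np.array([.0698,.9976])
P=X[k];P=P[(P[:,2]>70)&(P[:,2]<93)];print(np.percentile(P[:,2],[5,50,95]))
P=P[P[:,2]>np.median(P[:,2])-2.5]
r=rect(P);print(r,'a,b',(r[0]-c)@d,(r[0]-c)@n)
a=(P[:,:2]-c)@d;b=(P[:,:2]-c)@n
print(np.percentile(a,[1,99]),np.percentile(b,[1,99]))
# tilt
A=np.c_[a-a.mean(),b-b.mean(),np.ones(len(a))];print(np.linalg.lstsq(A,P[:,2],rcond=None)[0])
E
```

```text
[86.48334357 89.21029208 90.39924207]
(array([591.1,  38.9]), (84.9, -4.5), (36.4, 85.5)) a,b 99.81562000000005 30.542260000000006
[ 58.58499805 139.20815236] [14.27594198 46.9919692 ]
[ 4.19825367e-03 -1.66963811e-03  8.92263874e+01]
```

>>> jog_arm(targets=[{"fingers": -1,"x": 0,"y": 0,"z": -0.4,"wx": 0,"wy": 0,"wz": 0},{"fingers": -1,"x": 0,"y": 0,"z": -0.7,"wx": 0,"wy": 0,"wz": 0},{"fingers": -1,"x": 0,"y": 0,"z": -0.95,"wx": 0,"wy": 0,"wz": 0},{"fingers": -1,"x": 0,"y": 0,"z": -1.12,"wx": 0,"wy": 0,"wz": 0},{"fingers": -1,"x": 0,"y": 0,"z": -1.12,"wx": 0,"wy": 0,"wz": 0},{"fingers": -1,"x": 0,"y": 0,"z": -1.12,"wx": 0,"wy": 0,"wz": 0}])

```text
time: 26.1
tcp_pos: [591.1, 38.4, 45.3]
eef_rot: [3.141, 0.002, 3.072]
wrist_force: [1.1, 0.2, 4.4]
width: 0.381
```

>>> jog_arm(targets=[{"fingers": 0.05,"x": 0,"y": 0,"z": 0,"wx": 0,"wy": 0,"wz": 0},{"fingers": 0.05,"x": 0,"y": 0,"z": 0,"wx": 0,"wy": 0,"wz": 0},{"fingers": 0.05,"x": 0,"y": 0,"z": 0,"wx": 0,"wy": 0,"wz": 0},{"fingers": 0.05,"x": 0,"y": 0,"z": 0.5,"wx": 0,"wy": 0,"wz": 0},{"fingers": 0.05,"x": 0,"y": 0,"z": 1.3,"wx": 0,"wy": 0,"wz": 0},{"fingers": 0.05,"x": 0,"y": 0,"z": 2.5,"wx": 0,"wy": 0,"wz": 0},{"fingers": 0.05,"x": 0,"y": 0,"z": 3.7,"wx": 0,"wy": 0,"wz": 0},{"fingers": 0.05,"x": 0,"y": 0,"z": 5,"wx": 0,"wy": 0,"wz": 0},{"fingers": 0.05,"x": 0,"y": 0,"z": 5,"wx": 0,"wy": 0,"wz": 0}])

```text
time: 27.0
tcp_pos: [592.1, 38.4, 251.6]
eef_rot: [3.141, 0.011, 3.072]
wrist_force: [0.3, -0.2, -0.1]
width: 0.522
```

```bash
python3 - <<'E'
from h import *
p=pose();print(p[0],np.degrees(p[2]['eef_rot']),p[2]['width'])
v=cam('wrist');cv2.imwrite('pics/w13.png',v['pic']);X=cloud(v)
c=np.array([489.4,15.4]);d=np.array([.9976,-.0698]);n=np.array([.0698,.9976])
P=sel(X,[535,5,39],[650,75,48]);r=rect(P);print(r,np.median(P[:,2]),P[:,2].std(),(r[0]-c)@d,(r[0]-c)@n)
P=sel(X,[440,-200,54],[520,200,62]);print('ledge',rect(P))
s=cam('scene');cv2.imwrite('pics/sc13.png',s['pic'])
for b in blobs(s,'blue',60): print('  ',b[0],*[x.tolist() for x in b[1:]])
E
```

```text
[592.06986937  38.44929695 251.59469896] [179.95642064   0.60445468 176.00970065] 0.5222364422616331
(array([586.3,  37.8]), (50.7, -81.3), (98.2, 8.7)) 43.97658042415217 0.9895824996281285 95.10391999999999 29.109859999999998
ledge (array([491.8,  16.5]), (40.5, -4.3), (259.0, 85.7))
   1623 [143.0, 96.0] [182.0, -686.0, 65.0] [35.0, -824.0, 7.0] [271.0, -645.0, 100.0]
   149 [262.0, 223.0] [587.0, 52.0, 43.0] [551.0, 22.0, 15.0] [620.0, 58.0, 48.0]
   162 [382.0, 243.0] [501.0, 393.0, 28.0] [462.0, 371.0, 9.0] [524.0, 429.0, 33.0]
```

View pics/w13.png

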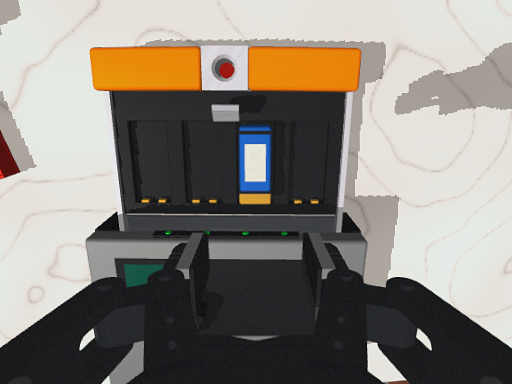

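View pics/sc13.png

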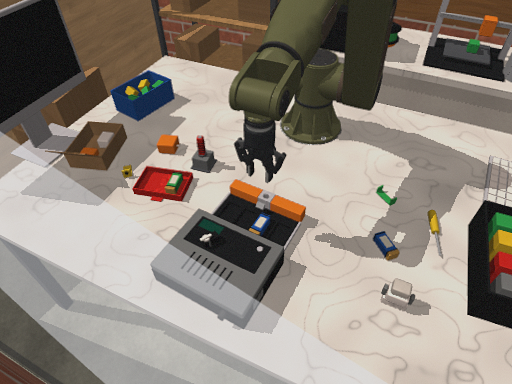

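Blue A is seated in pocket 2, at (255,165) in the wrist view, with its brass at the pads. The scene view shows blue B still at (386,245) and no third blue pack. I'll hover over B.

>>> jog_arm(targets=[{"fingers": 0.2,"x": -2.48,"y": 9.16,"z": -0.15,"wx": 0,"wy": 0,"wz": 8.03},{"fingers": 0.2,"x": -2.48,"y": 9.16,"z": -0.15,"wx": 0,"wy": 0,"wz": 8.03},{"fingers": 0.2,"x": -2.48,"y": 9.16,"z": -0.15,"wx": 0,"wy": 0,"wz": 8.03},{"fingers": 0.2,"x": -2.48,"y": 9.16,"z": -0.15,"wx": 0,"wy": 0,"wz": 8.03},{"fingers": 0.2,"x": -2.48,"y": 9.16,"z": -0.15,"wx": 0,"wy": 0,"wz": 8.03},{"fingers": 0.2,"x": -2.48,"y": 9.16,"z": -0.15,"wx": 0,"wy": 0,"wz": 8.03},{"fingers": 0.2,"x": -2.48,"y": 9.16,"z": -0.15,"wx": 0,"wy": 0,"wz": 8.03},{"fingers": 0.2,"x": -2.48,"y": 9.16,"z": -0.15,"wx": 0,"wy": 0,"wz": 8.03},{"fingers": 0.2,"x": -2.48,"y": 9.16,"z": -0.15,"wx": 0,"wy": 0,"wz": 8.03},{"fingers": 0.2,"x": -2.48,"y": 9.16,"z": -0.15,"wx": 0,"wy": 0,"wz": 8.03},{"fingers": 0.2,"x": -2.48,"y": 9.16,"z": -0.15,"wx": 0,"wy": 0,"wz": 8.03},{"fingers": 0.2,"x": -2.48,"y": 9.16,"z": -0.15,"wx": 0,"wy": 0,"wz": 8.03}])

```text
time: 28.3
tcp_pos: [491.7, 403.7, 238.1]
eef_rot: [-3.142, -0.001, -2.372]
wrist_force: [-0.4, -0.3, -0.3]
width: 0.599
```

```bash
python3 - <<'E'
from h import *
p=pose();print(p[0],np.degrees(p[2]['eef_rot']),p[2]['width'])
v=cam('wrist');cv2.imwrite('pics/w14.png',v['pic']);X=cloud(v)
for b in blobs(v,'blue',200):
    x,y=b[1].astype(int); print(b[1]); print(pack(X,(max(0,x-70),max(0,y-75),x+70,min(y+75,230)),v=v))
E
```

```text
[491.68174942 403.72983437 238.13297054] [-1.79999981e+02 -3.61799970e-02 -1.35897179e+02] 0.599311316389888
[255. 166.]
((array([492.2, 404.5]), (34.0, -45.7), (83.2, 44.3)), 'ang(brass)', 44.3, 'z', np.float64(30.0), 2411, 'brass', np.int64(272), array([27., 25.]))
```

View pics/w14.png

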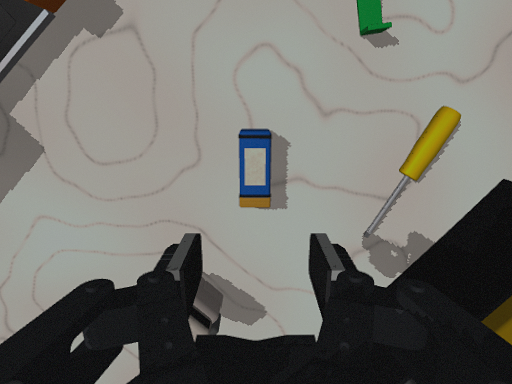

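```bash
python3 - <<'E'
from h import *
s=cam('scene');X=cloud(s)
c=np.array([492.2,404.5]);a=np.radians(44.3);d=np.array([np.cos(a),np.sin(a)]);n=np.array([-d[1],d[0]])
P=X.reshape(-1,3);P=P[~np.isnan(P[:,0])];P=P[(P[:,2]>8)&(P[:,2]<110)]
q=np.c_[(P[:,:2]-c)@d,(P[:,:2]-c)@n,P[:,2]]
q=q[(abs(q[:,0])<200)&(abs(q[:,1])<200)]
# exclude pack
q=q[~((abs(q[:,0])<50)&(abs(q[:,1])<25))]
import collections
for k,v in sorted(collections.Counter(map(tuple,(q[:,:2]//40*40).astype(int))).items()): print(k,v,end=' ')
E
```

```text
(np.int64(-200), np.int64(-200)) 61 (np.int64(-200), np.int64(80)) 5 (np.int64(-200), np.int64(120)) 2 (np.int64(-160), np.int64(80)) 16 (np.int64(-160), np.int64(120)) 9 (np.int64(-80), np.int64(160)) 19 (np.int64(-40), np.int64(160)) 92 (np.int64(0), np.int64(120)) 3 (np.int64(0), np.int64(160)) 65 (np.int64(40), np.int64(120)) 24 (np.int64(40), np.int64(160)) 1 (np.int64(80), np.int64(120)) 5 (np.int64(120), np.int64(-120)) 216 (np.int64(120), np.int64(-80)) 55 (np.int64(120), np.int64(160)) 161 (np.int64(160), np.int64(-120)) 235 (np.int64(160), np.int64(-80)) 244 (np.int64(160), np.int64(120)) 143 (np.int64(160), np.int64(160)) 182
```

>>> jog_arm(targets=[{"fingers": 0.2,"x": 0.01,"y": 0.02,"z": -1,"wx": 0,"wy": 0,"wz": 0},{"fingers": 0.2,"x": 0.01,"y": 0.02,"z": -2,"wx": 0,"wy": 0,"wz": 0},{"fingers": 0.2,"x": 0.01,"y": 0.02,"z": -3,"wx": 0,"wy": 0,"wz": 0},{"fingers": 0.2,"x": 0.01,"y": 0.02,"z": -4,"wx": 0,"wy": 0,"wz": 0},{"fingers": 0.2,"x": 0.01,"y": 0.02,"z": -4.7,"wx": 0,"wy": 0,"wz": 0},{"fingers": 0.2,"x": 0.01,"y": 0.02,"z": -5.2,"wx": 0,"wy": 0,"wz": 0},{"fingers": 0.2,"x": 0.01,"y": 0.02,"z": -5.2,"wx": 0,"wy": 0,"wz": 0},{"fingers": 0.2,"x": 0.01,"y": 0.02,"z": -5.2,"wx": 0,"wy": 0,"wz": 0},{"fingers": -1,"x": 0.01,"y": 0.02,"z": -5.2,"wx": 0,"wy": 0,"wz": 0},{"fingers": -1,"x": 0.01,"y": 0.02,"z": -5.2,"wx": 0,"wy": 0,"wz": 0},{"fingers": -1,"x": 0.01,"y": 0.02,"z": -5.2,"wx": 0,"wy": 0,"wz": 0},{"fingers": -1,"x": 0.01,"y": 0.02,"z": -5.2,"wx": 0,"wy": 0,"wz": 0},{"fingers": -1,"x": 0.01,"y": 0.02,"z": -5.2,"wx": 0,"wy": 0,"wz": 0}])

```text
time: 29.7
tcp_pos: [492.4, 406.1, 32.6]
eef_rot: [-3.141, 0.003, -2.37]
wrist_force: [-0.1, -2.1, 6.4]
width: 0.377
```

>>> jog_arm(targets=[{"fingers": -1,"x": 0,"y": 0,"z": 0.5,"wx": 0,"wy": 0,"wz": 0},{"fingers": -1,"x": 0,"y": 0,"z": 1.5,"wx": 0,"wy": 0,"wz": 0},{"fingers": -1,"x": 0,"y": 0,"z": 2.6,"wx": 0,"wy": 0,"wz": 0},{"fingers": -1,"x": 0,"y": 0,"z": 3.8,"wx": 0,"wy": 0,"wz": 0},{"fingers": -1,"x": 2.26,"y": -12.23,"z": 4,"wx": 0,"wy": 0,"wz": -8.03},{"fingers": -1,"x": 2.26,"y": -12.23,"z": 4,"wx": 0,"wy": 0,"wz": -8.03},{"fingers": -1,"x": 2.26,"y": -12.23,"z": 4,"wx": 0,"wy": 0,"wz": -8.03},{"fingers": -1,"x": 2.26,"y": -12.23,"z": 4,"wx": 0,"wy": 0,"wz": -8.03},{"fingers": -1,"x": 2.26,"y": -12.23,"z": 4,"wx": 0,"wy": 0,"wz": -8.03},{"fingers": -1,"x": 2.26,"y": -12.23,"z": 4,"wx": 0,"wy": 0,"wz": -8.03},{"fingers": -1,"x": 2.26,"y": -12.23,"z": 4,"wx": 0,"wy": 0,"wz": -8.03},{"fingers": -1,"x": 2.26,"y": -12.23,"z": 4,"wx": 0,"wy": 0,"wz": -8.03},{"fingers": -1,"x": 2.26,"y": -12.23,"z": 4,"wx": 0,"wy": 0,"wz": -8.03},{"fingers": -1,"x": 2.26,"y": -12.23,"z": 4,"wx": 0,"wy": 0,"wz": -8.03},{"fingers": -1,"x": 2.26,"y": -12.23,"z": 4,"wx": 0,"wy": 0,"wz": -8.03},{"fingers": -1,"x": 2.26,"y": -12.23,"z": 4,"wx": 0,"wy": 0,"wz": -8.03},{"fingers": -1,"x": 2.26,"y": -12.23,"z": 3,"wx": 0,"wy": 0,"wz": -8.03},{"fingers": -1,"x": 2.26,"y": -12.23,"z": 2,"wx": 0,"wy": 0,"wz": -8.03},{"fingers": -1,"x": 2.26,"y": -12.23,"z": 1.5,"wx": 0,"wy": 0,"wz": -8.03},{"fingers": -1,"x": 2.26,"y": -12.23,"z": 1.5,"wx": 0,"wy": 0,"wz": -8.03}])

```text
time: 31.7
tcp_pos: [580.6, -82.0, 88.1]
eef_rot: [3.141, -0.005, 3.074]
wrist_force: [0.1, 0.3, -1.2]
width: 0.379
```

```bash
cat > m.py <<'E'
from h import *
import sys
p=pose();print(p[0],np.degrees(p[2]['eef_rot']),p[2]['width'])
v=cam('wrist');cv2.imwrite('pics/%s.png'%sys.argv[1],v['pic']);X=cloud(v)
P=X.reshape(-1,3);P=P[~np.isnan(P[:,0])]
P=P[(P[:,2]>8)&(P[:,2]<17)]
d=np.array([.9976,-.0698]);n=np.array([.0698,.9976]);c=np.array([489.4,15.4])
a=(P[:,:2]-c)@d;b=(P[:,:2]-c)@n
for k in range(4):
    m=(abs(b-(-90+60*k))<28)&(a>40)&(a<160)
    if m.sum()>10: print(k,m.sum(),np.percentile(a[m],[1,50,99]).round(1),np.percentile(b[m],[1,50,99]).round(1))
tc=p[0][2]
k=np.zeros(X.shape[:2],bool);k[120:345,216:296]=1
P=X[k];P=P[(P[:,2]>tc-8)&(P[:,2]<tc+3)]
P=P[P[:,2]>np.median(P[:,2])-2.5]
r=rect(P);print(r,np.median(P[:,2]),'a,b',(r[0]-c)@d,(r[0]-c)@n)
a=(P[:,:2]-c)@d;b=(P[:,:2]-c)@n
print(np.percentile(a,[1,99]),np.percentile(b,[1,99]))
E
python3 m.py w15
```

```text
[580.62708518 -81.9548872   88.0679106 ] [179.9561616   -0.27181641 176.09997849] 0.3792397728014533
0 825 [54.8 58.6 63.4] [-110.   -88.5  -68.2]
1 7492 [ 56.   94.7 145.8] [-49.  -27.4  -8.5]
2 528 [ 55.4  63.3 148.9] [12.1 14.8 51.6]
3 2143 [ 59.4 116.7 148.9] [74.7 81.8 96.4]
(array([579.9, -81.8]), (84.3, -3.7), (35.4, 86.3)) 85.60499101617874 a,b 97.06736000000001 -90.64982
[ 55.85017331 137.40734586] [-107.11918604  -74.58090092]
```

View pics/w15.png

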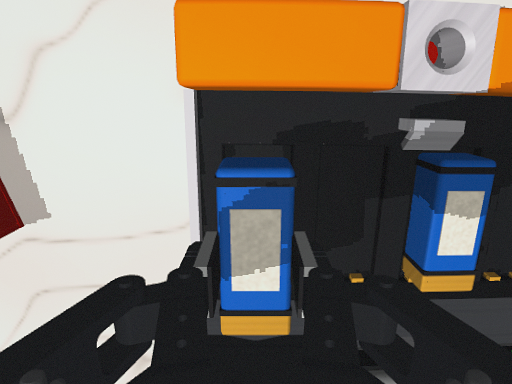

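```bash
python3 m.py w16
```

```text
[581.72383492 -82.36278855  90.31552278] [ 1.79983062e+02 -8.43210293e-02  1.76089994e+02] 0.3803131288233548
0 1015 [54.5 59.1 65.1] [-110.2  -88.8  -68.3]
1 7523 [ 55.8  95.3 146.3] [-49.1 -27.5  -8.5]
2 545 [ 55.6  68.6 148.6] [11.9 14.3 51.5]
3 2317 [ 58.4 115.8 149. ] [74.7 82.1 97.1]
(array([581.2, -82.4]), (84.8, -3.8), (35.4, 86.2)) 87.86604331773854 a,b 98.40612000000007 -91.15764000000001
[ 57.13118659 138.54573254] [-107.47049523  -74.90295195]
```

>>> jog_arm(targets=[{"fingers": -1,"x": 0.02,"y": 0.03,"z": -0.4,"wx": 0,"wy": 0,"wz": 0},{"fingers": -1,"x": 0.02,"y": 0.03,"z": -0.7,"wx": 0,"wy": 0,"wz": 0},{"fingers": -1,"x": 0.02,"y": 0.03,"z": -0.95,"wx": 0,"wy": 0,"wz": 0},{"fingers": -1,"x": 0.02,"y": 0.03,"z": -1.08,"wx": 0,"wy": 0,"wz": 0},{"fingers": -1,"x": 0.02,"y": 0.03,"z": -1.08,"wx": 0,"wy": 0,"wz": 0},{"fingers": -1,"x": 0.02,"y": 0.03,"z": -1.08,"wx": 0,"wy": 0,"wz": 0}])

```text
time: 32.4
tcp_pos: [582.8, -82.5, 47.1]
eef_rot: [-3.142, -0.0, 3.072]
wrist_force: [0.2, -0.2, -1.6]
width: 0.375
```

>>> jog_arm(targets=[{"fingers": -1,"x": 0,"y": 0,"z": -0.02,"wx": 0,"wy": 0,"wz": 0},{"fingers": 0.05,"x": 0,"y": 0,"z": -0.02,"wx": 0,"wy": 0,"wz": 0},{"fingers": 0.05,"x": 0,"y": 0,"z": -0.02,"wx": 0,"wy": 0,"wz": 0},{"fingers": 0.05,"x": 0,"y": 0,"z": -0.02,"wx": 0,"wy": 0,"wz": 0},{"fingers": 0.05,"x": 0,"y": 0,"z": 0.5,"wx": 0,"wy": 0,"wz": 0},{"fingers": 0.05,"x": 0,"y": 0,"z": 1.3,"wx": 0,"wy": 0,"wz": 0},{"fingers": 0.05,"x": 0,"y": 0,"z": 2.5,"wx": 0,"wy": 0,"wz": 0},{"fingers": 0.05,"x": -0.5,"y": 1,"z": 3.7,"wx": 0,"wy": 0,"wz": 0},{"fingers": 0.05,"x": -0.6,"y": 2.2,"z": 5,"wx": 0,"wy": 0,"wz": 0},{"fingers": 0.05,"x": -0.6,"y": 2.2,"z": 5,"wx": 0,"wy": 0,"wz": 0},{"fingers": 0.05,"x": -0.6,"y": 2.2,"z": 5,"wx": 0,"wy": 0,"wz": 0},{"fingers": 0.05,"x": -0.6,"y": 2.2,"z": 5,"wx": 0,"wy": 0,"wz": 0}])

```text
time: 33.6
tcp_pos: [558.8, 5.8, 247.4]
eef_rot: [-3.141, 0.001, 3.073]
wrist_force: [-0.5, 0.4, -0.8]
width: 0.526
```

```bash
python3 - <<'E'
from h import *
p=pose();print(p[0],np.degrees(p[2]['eef_rot']),p[2]['width'])
v=cam('wrist');cv2.imwrite('pics/w17.png',v['pic']);X=cloud(v)
d=np.array([.9976,-.0698]);n=np.array([.0698,.9976]);c=np.array([489.4,15.4])
A=(X[...,:2]-c)@d;B=(X[...,:2]-c)@n
for k in range(4):
    m=(abs(B-(-90+60*k))<27)&(A>46)&(A<155)
    P=X[m&(X[...,2]>39)&(X[...,2]<48)]
    if len(P)>100:
        r=rect(P);print(k,'pack',r,np.median(P[:,2]),'a,b',(r[0]-c)@d,(r[0]-c)@n); 
        G=np.c_[P[:,:2]-P[:,:2].mean(0),np.ones(len(P))];print('slopes',np.linalg.lstsq(G,P[:,2],rcond=None)[0])
    q=m&(X[...,2]>8)&(X[...,2]<17); 
    if q.sum()>10: print('   floor',np.percentile(A[q],[1,99]),np.percentile(B[q],[1,99]))
P=sel(X,[440,-200,54],[520,200,62]);print('ledge',rect(P),np.median(P[:,2]))
s=cam('scene');cv2.imwrite('pics/sc17.png',s['pic'])
E
```

```text
[558.789655     5.78794046 247.36981622] [-1.79992827e+02  4.09457010e-02  1.76060039e+02] 0.5259831726540314
0 pack (array([581.7, -82.3]), (84.0, -3.9), (35.1, 86.1)) 43.93287282978811 a,b 98.89794000000008 -91.02298
slopes [ 4.63019888e-03 -1.65985763e-02  4.38205777e+01]
   floor [ 55.99349577 148.29163409] [-110.23667711  -69.63305313]
   floor [ 56.31698081 148.45256488] [-50.18353346  -8.4525968 ]
2 pack (array([588.4,  38. ]), (41.3, -88.3), (92.9, 1.7)) 43.976890290207315 a,b 97.18492 29.45596
slopes [2.93720347e-03 6.43880970e-03 4.38943828e+01]
   floor [ 56.21079806 148.68444477] [10.16982536 51.95071557]
   floor [ 57.23888631 148.99939087] [ 70.58612008 111.46677439]
ledge (array([492.9,  15.7]), (40.4, -4.4), (259.7, 85.6)) 57.69705031420416
```

View pics/w17.png

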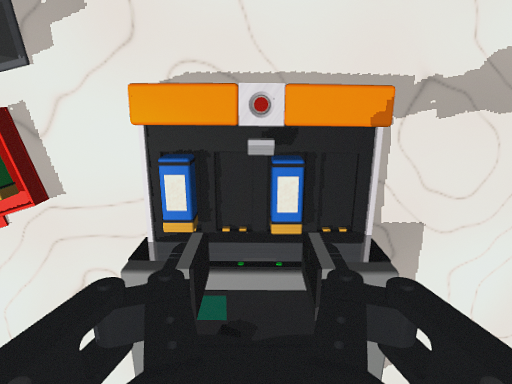

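View pics/sc17.png

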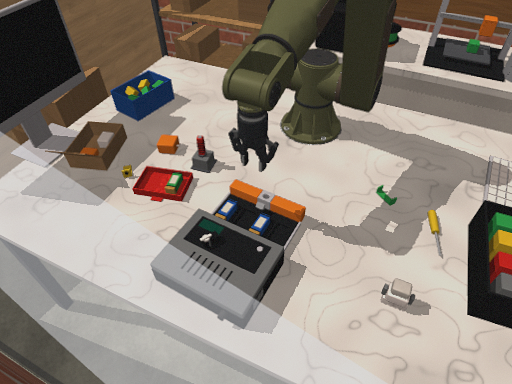

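Both packs are flat in their pockets, brass at the pads, at (177,195) and (287,195). The bench has no other blue pack. I'll go to the front of the ledge with closed fingers.

>>> jog_arm(targets=[{"fingers": -1,"x": -3.6,"y": 0.4,"z": 0,"wx": 0,"wy": 0,"wz": 0},{"fingers": -1,"x": -3.6,"y": 0.4,"z": 0,"wx": 0,"wy": 0,"wz": 0},{"fingers": -1,"x": -3.6,"y": 0.4,"z": 0,"wx": 0,"wy": 0,"wz": 0},{"fingers": -1,"x": -3.6,"y": 0.4,"z": 0,"wx": 0,"wy": 0,"wz": 0},{"fingers": -1,"x": -3.6,"y": 0.4,"z": 0,"wx": 0,"wy": 0,"wz": 0},{"fingers": -1,"x": -3.6,"y": 0.4,"z": -1,"wx": 0,"wy": 0,"wz": 0},{"fingers": -1,"x": -3.6,"y": 0.4,"z": -2,"wx": 0,"wy": 0,"wz": 0},{"fingers": -1,"x": -3.6,"y": 0.4,"z": -3,"wx": 0,"wy": 0,"wz": 0},{"fingers": -1,"x": -3.6,"y": 0.4,"z": -4,"wx": 0,"wy": 0,"wz": 0},{"fingers": -1,"x": -3.6,"y": 0.4,"z": -4.8,"wx": 0,"wy": 0,"wz": 0},{"fingers": -1,"x": -3.6,"y": 0.4,"z": -5.18,"wx": 0,"wy": 0,"wz": 0},{"fingers": -1,"x": -3.6,"y": 0.4,"z": -5.18,"wx": 0,"wy": 0,"wz": 0},{"fingers": -1,"x": -3.6,"y": 0.4,"z": -5.18,"wx": 0,"wy": 0,"wz": 0}])

```text
time: 35.0
tcp_pos: [415.4, 21.3, 39.9]
eef_rot: [-3.142, -0.001, 3.071]
wrist_force: [0.0, 0.6, -0.3]
width: -0.002
```

```bash
python3 - <<'E'
from h import *
p=pose();print(p[0],np.degrees(p[2]['eef_rot']),p[2]['width'],p[2]['wrist_force'])
s=cam('side');cv2.imwrite('pics/s18.png',cv2.resize(s['pic'][100:260,150:400],None,fx=3,fy=3))
E
```

```text
[415.44794822  21.27068027  39.92601854] [-1.79996468e+02 -4.70808279e-02  1.75974376e+02] -0.00246556173640806 [ 0.03348847  0.6475987  -0.26574764]
```

View pics/s18.png

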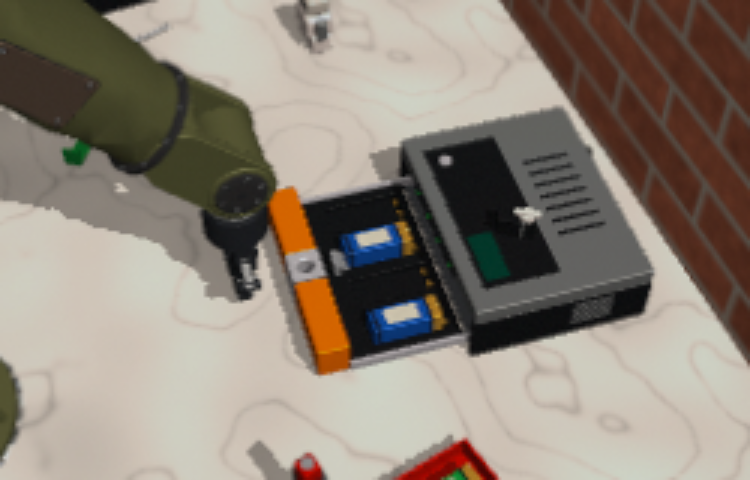

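>>> jog_arm(targets=[{"fingers": -1,"x": 0.4,"y": -0.03,"z": 0,"wx": 0,"wy": 0,"wz": 0},{"fingers": -1,"x": 0.75,"y": -0.05,"z": 0,"wx": 0,"wy": 0,"wz": 0},{"fingers": -1,"x": 0.95,"y": -0.065,"z": 0,"wx": 0,"wy": 0,"wz": 0},{"fingers": -1,"x": 1.1,"y": -0.075,"z": 0,"wx": 0,"wy": 0,"wz": 0},{"fingers": -1,"x": 1.25,"y": -0.085,"z": 0,"wx": 0,"wy": 0,"wz": 0},{"fingers": -1,"x": 1.45,"y": -0.1,"z": 0,"wx": 0,"wy": 0,"wz": 0},{"fingers": -1,"x": 1.7,"y": -0.12,"z": 0,"wx": 0,"wy": 0,"wz": 0},{"fingers": -1,"x": 2.0,"y": -0.14,"z": 0,"wx": 0,"wy": 0,"wz": 0},{"fingers": -1,"x": 2.3,"y": -0.16,"z": 0,"wx": 0,"wy": 0,"wz": 0},{"fingers": -1,"x": 2.6,"y": -0.18,"z": 0,"wx": 0,"wy": 0,"wz": 0},{"fingers": -1,"x": 2.9,"y": -0.2,"z": 0,"wx": 0,"wy": 0,"wz": 0},{"fingers": -1,"x": 3.2,"y": -0.22,"z": 0,"wx": 0,"wy": 0,"wz": 0},{"fingers": -1,"x": 3.5,"y": -0.25,"z": 0,"wx": 0,"wy": 0,"wz": 0},{"fingers": -1,"x": 3.75,"y": -0.26,"z": 0,"wx": 0,"wy": 0,"wz": 0},{"fingers": -1,"x": 3.9,"y": -0.27,"z": 0,"wx": 0,"wy": 0,"wz": 0},{"fingers": -1,"x": 4.0,"y": -0.28,"z": 0,"wx": 0,"wy": 0,"wz": 0},{"fingers": -1,"x": 4.0,"y": -0.28,"z": 0,"wx": 0,"wy": 0,"wz": 0}])

```text
time: 36.75
tcp_pos: [575.2, 10.4, 40.0]
eef_rot: [3.142, 0.0, 3.072]
wrist_force: [-0.1, -0.3, 0.5]
width: 0.0
```

```bash
python3 - <<'E'
from h import *
p=pose();print(p[0],np.degrees(p[2]['eef_rot']),p[2]['width'],p[2]['wrist_force'])
s=cam('side');cv2.imwrite('pics/s19.png',cv2.resize(s['pic'][100:260,150:400],None,fx=3,fy=3))
X=cloud(s);P=sel(X,[540,-200,54],[652,200,61],mask(s,'orange'));print('ledge',rect(P))
E
```

```text
[575.16661899  10.37762636  40.04032839] [1.79998939e+02 2.23833997e-02 1.76006621e+02] 0.00018805524247099767 [-0.1120215  -0.32611486  0.49740886]
ledge (array([602.3, -30.8]), (39.1, -4.5), (184.2, 85.5))
```

View pics/s19.png

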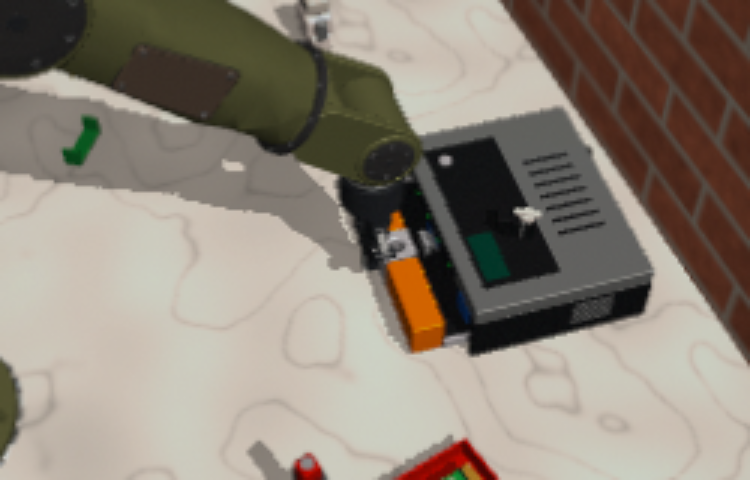

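>>> jog_arm(targets=[{"fingers": -1,"x": 0.2,"y": -0.014,"z": 0,"wx": 0,"wy": 0,"wz": 0},{"fingers": -1,"x": 0.35,"y": -0.025,"z": 0,"wx": 0,"wy": 0,"wz": 0},{"fingers": -1,"x": 0.5,"y": -0.035,"z": 0,"wx": 0,"wy": 0,"wz": 0},{"fingers": -1,"x": 0.6,"y": -0.042,"z": 0,"wx": 0,"wy": 0,"wz": 0},{"fingers": -1,"x": 0.65,"y": -0.045,"z": 0,"wx": 0,"wy": 0,"wz": 0},{"fingers": -1,"x": 0.65,"y": -0.045,"z": 0,"wx": 0,"wy": 0,"wz": 0}])

```text
time: 37.4
tcp_pos: [601.1, 8.6, 40.0]
eef_rot: [3.142, 0.0, 3.072]
wrist_force: [-1.5, -0.0, -0.5]
width: -0.001
```

>>> jog_arm(targets=[{"fingers": -1,"x": 0.05,"y": 0,"z": 0,"wx": 0,"wy": 0,"wz": 0},{"fingers": -1,"x": 0.1,"y": 0,"z": 0,"wx": 0,"wy": 0,"wz": 0},{"fingers": -1,"x": 0.1,"y": 0,"z": 0,"wx": 0,"wy": 0,"wz": 0}])

```text
time: 37.7
tcp_pos: [603.8, 8.6, 40.1]
eef_rot: [-3.141, -0.003, 3.072]
wrist_force: [-14.5, -1.8, 7.3]
width: 0.001
```

>>> jog_arm(targets=[{"fingers": -1,"x": 0.04,"y": 0,"z": 0,"wx": 0,"wy": 0,"wz": 0},{"fingers": -1,"x": 0.04,"y": 0,"z": 0,"wx": 0,"wy": 0,"wz": 0}])

```text
time: 37.9
tcp_pos: [603.9, 8.6, 40.1]
eef_rot: [-3.141, -0.007, 3.072]
wrist_force: [-29.7, -2.7, 17.7]
width: -0.004
```

It is hard against the stop. I'll back off, rise and verify.

>>> jog_arm(targets=[{"fingers": -1,"x": -0.5,"y": 0.03,"z": 0,"wx": 0,"wy": 0,"wz": 0},{"fingers": -1,"x": -1.2,"y": 0.08,"z": 0,"wx": 0,"wy": 0,"wz": 0},{"fingers": -1,"x": -1.8,"y": 0.1,"z": 0.5,"wx": 0,"wy": 0,"wz": 0},{"fingers": -1,"x": -1.8,"y": 0.1,"z": 1.6,"wx": 0,"wy": 0,"wz": 0},{"fingers": -1,"x": -1.8,"y": 0.1,"z": 2.8,"wx": 0,"wy": 0,"wz": 0},{"fingers": -1,"x": -1.8,"y": 0.1,"z": 4,"wx": 0,"wy": 0,"wz": 0},{"fingers": -1,"x": -1.8,"y": 0.1,"z": 5.2,"wx": 0,"wy": 0,"wz": 0},{"fingers": 0,"x": -1.0,"y": 0.1,"z": 5.2,"wx": 0,"wy": 0,"wz": 0},{"fingers": 0,"x": -1.0,"y": 0.1,"z": 5.2,"wx": 0,"wy": 0,"wz": 0},{"fingers": 0,"x": -1.0,"y": 0.1,"z": 5.2,"wx": 0,"wy": 0,"wz": 0}])

```text
time: 38.9
tcp_pos: [566.5, 12.6, 247.7]
eef_rot: [3.142, -0.0, 3.072]
wrist_force: [-0.5, -0.1, 0.8]
width: 0.498
```

```bash
python3 - <<'E'
from h import *
p=pose();print(p[0],np.degrees(p[2]['eef_rot']),p[2]['width'],p[2]['wrist_force'])
v=cam('wrist');X=cloud(v);cv2.imwrite('pics/w20.png',v['pic'])
P=sel(X,[595,-200,54],[652,200,61],mask(v,'orange'));print('ledge',rect(P))
h=np.argwhere(mask(v,'red'));
for b in blobs(v,'red',20): print(b[0],*[x.tolist() for x in b[1:]])
for n in['side','scene']:
    s=cam(n);cv2.imwrite('pics/%s20.png'%n,s['pic']);X=cloud(s)
    P=sel(X,[590,-200,54],[652,200,61],mask(s,'orange'));print(n,'ledge',rect(P))
    for col in ['red','orange','blue','green','yellow']:
        for b in blobs(s,col,40):
            if abs(b[2][1])<720 and b[2][0]>250: print(n,col,b[0],b[1],b[2])
E
```

```text
[566.50378387  12.6440251  247.69243001] [ 1.79997956e+02 -9.37775961e-03  1.76010647e+02] 0.49812763127198256 [-0.5311543  -0.06721919  0.77916098]
ledge (array([633. ,   4.9]), (38.8, -3.8), (258.1, 86.2))
2084 [15.0, 167.0] [552.0, -270.0, 11.0] [488.0, -307.0, 1.0] [592.0, -256.0, 28.0]
50 [253.0, 229.0] [638.0, 5.0, 34.0] [634.0, -1.0, 32.0] [641.0, 11.0, 35.0]
side ledge (array([632.6,   3.8]), (38.3, -4.4), (259.9, 85.6))
side red 1716 [308. 279.] [ 552. -369.    4.]
side red 92 [253. 261.] [ 394. -290.  107.]
side orange 206 [282. 165.] [639.  82.  57.]
side orange 315 [296. 199.] [626. -85.  56.]
side orange 539 [265. 321.] [ 371. -462.   44.]
side orange 237 [354. 378.] [ 546. -698.   33.]
side green 87 [177. 147.] [288. 367.   7.]
side green 157 [296. 268.] [ 522. -325.   30.]
side yellow 104 [181. 119.] [338. 521.  20.]
side yellow 231 [327. 323.] [ 549. -518.    6.]
scene ledge (array([628.7,   8.9]), (25.0, -4.7), (254.6, 85.3))
scene red 89 [200. 146.] [ 404. -276.   97.]
scene red 1216 [160. 184.] [ 557. -372.    7.]
scene red 456 [500. 265.] [500. 687. 102.]
scene orange 297 [167. 144.] [ 391. -447.   44.]
scene orange 97 [ 89. 151.] [ 539. -706.   33.]
scene orange 185 [223. 216.] [623. -67.  59.]
scene orange 224 [268. 236.] [635.  87.  58.]
scene green 91 [176. 181.] [ 531. -303.   31.]
scene green 127 [385. 196.] [288. 367.   7.]
scene green 424 [499. 224.] [353. 682. 104.]
scene yellow 88 [127. 171.] [ 559. -507.    9.]
scene yellow 187 [433. 221.] [346. 525.  23.]
scene yellow 431 [501. 243.] [433. 685. 111.]
```

View pics/w20.png

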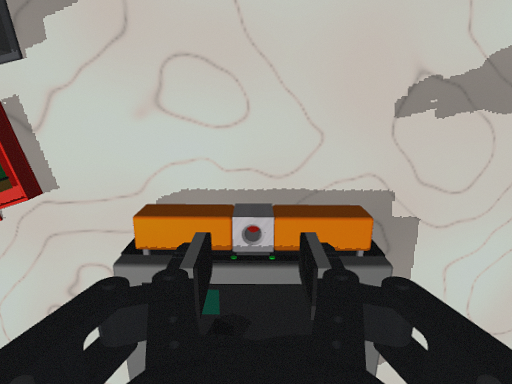

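View pics/side20.png

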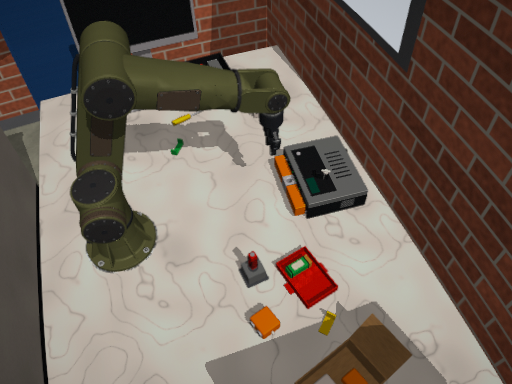

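View pics/scene20.png

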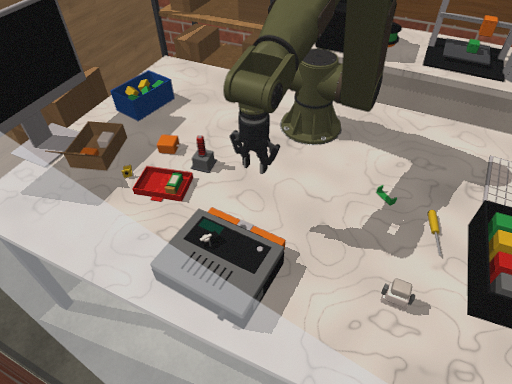

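```bash
python3 - <<'E'
from h import *
for n in['side','scene']:
    s=cam(n);X=cloud(s)
    P=sel(X,[360,-320,58],[430,-250,140],mask(s,'red'));print(n,P[:,2].max(),np.percentile(P[:,2],97))
    for z in (65,90,115): 
        q=P[abs(P[:,2]-z)<12]; print(z,q[:,:2].mean(0).round(1))
bot.finish_job()
E
```

```text
side 132.41620082522707 130.60242045978646
65 [ 394.6 -292.5]
90 [ 394.5 -289.8]
115 [ 392.9 -289.5]
scene 130.96618619625792 130.31486279956835
65 [ 403.4 -276.1]
90 [ 402.8 -277.3]
115 [ 403.4 -276.2]
the job is handed in; nothing more can be done
```

The battery swap is done and handed in after about 39 s of robot time, well inside the 210 s limit. No verdict was reported, so this rests on my own camera checks.

- **Drawer opened:** I held the release button down with the pin key and pushed the drawer out to its end stop, then put the key back in its stand.
- **Packs moved:** There was one green pack, from pocket 3; it now lies flat in the red tray. There were two blue packs; they lie flat in pockets 2 and 0 with their brass ends to the back. I found no third blue pack on the bench.
- **Drawer shut:** I pushed the drawer to its hard stop, where the force rose to 30 N.

Last checks:
- **Drawer and button:** The ledge is back at its starting position to about 1 mm, and the button top reads 34 mm above the bench, which is its raised height. I did not tug the drawer to test the latch.
- **Key:** It stands upright in its stand with its top at about 130 mm, as at the start.
- **Bystanders:** The bystanders I compared by coordinates (orange head, brackets, screwdriver) are where they were. I checked the toy robot and servo only by eye.
- **Pockets:** Pocket positions differed by 1–2 mm between camera views. I placed the last pack relative to what was seen directly. I could not see the packs again once the drawer was shut.

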